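# Erect the fold-flat parts tray and stow the offcuts

## Task

Erect the fold-flat blue tray: raise its two short end panels upright first, then, with both ends up, the two long sides, whose corner lips close round the ends. The steel bar and the wooden offcut lie on the long sides: before raising those, lift both off (do not tip or drop them); both must end up lying inside the standing tray. Leave the spray can, the tin, the tape measure and the sanding block round it where they are.

Things in the scene. Friction and masses are not known exactly. Their poses are not given: they have to be found in the camera images.
- tray: grey base plate of the tray, fixed to the bench, 100 (x) x 170 (y) x 8 mm; origin under its centre, at bench height; floor at z = 8 mm. Hinge axes run along its four edges at z = 7.5 mm (x = +-50 mm for the sides, y = +-85 mm for the ends).
- end_left (a joint): short end panel on the tray's +y edge (robot's left), 92 mm long, folded outward flat or part-raised at the start, blue, 48 mm high, 5 mm thick, with an orange pull in the middle of its free edge, reaching 69 mm from the hinge; 0 = folded out flat, 1.57 = upright, stop at 1.6; the stiff hinge stays where it is left
- end_right (a joint): short end panel on the tray's -y edge, 92 mm long, folded outward flat or part-raised at the start, blue, 48 mm high, 5 mm thick, with an orange pull in the middle of its free edge, reaching 69 mm from the hinge; 0 = folded out flat, 1.57 = upright, stop at 1.6; the stiff hinge stays where it is left
- side_near (a joint): long side panel on the tray's -x edge (towards the robot), 184 mm long with a 19 mm lip at each tip, folded outward flat at the start, blue, 48 mm high, 5 mm thick, with an orange pull in the middle of its free edge, reaching 69 mm from the hinge; 0 = folded out flat, 1.57 = upright, stop at 1.6; the stiff hinge stays where it is left
- side_far (a joint): long side panel on the tray's +x edge, 184 mm long with a 19 mm lip at each tip, folded outward flat at the start, blue, 48 mm high, 5 mm thick, with an orange pull in the middle of its free edge, reaching 69 mm from the hinge; 0 = folded out flat, 1.57 = upright, stop at 1.6; the stiff hinge stays where it is left
- end_left_grip (a point): centre of the orange pull of that panel: a bar 26 mm long parallel to the hinge and 12 mm thick; it can be pinched by its two ends from above and then turns between the fingers; 63 mm from the hinge axis, 3.5 mm to the panel's inner side
- end_right_grip (a point): centre of the orange pull of that panel, as on end_left
- side_near_grip (a point): centre of the orange pull of that panel, as on end_left
- side_far_grip (a point): centre of the orange pull of that panel, as on end_left
- bar: square dark steel bar offcut, 20 (x) x 88 (y) x 20 mm, 0.2 to 0.4 kg, origin at the centre of its underside; lies on one of the two side panels (their top is at z = 10 mm)
- wood: small wooden offcut, 30 (x) x 75 (y) x 22 mm, origin at the centre of its underside; lies on the other side panel
- spray_can: tall spray can with a green cap, 59 mm across, 225 mm high, origin at the centre of its underside; at one of the far corners of the tray; leave alone
- tin: open steel tin of small parts, 83 mm across, 77 mm high, origin at the centre of its underside; at the other far corner; leave alone
- tape: yellow tape measure, 32 x 81 x 65 mm high, origin at the centre of its underside; at one of the near corners; leave alone
- sander: sanding block, 61 x 110 x 28 mm, origin at the centre of its underside; at the other near corner; leave alone
There are look-alikes about, which are no part of the job. Of the things shaped like the wood, the wooden one is meant.

How it is judged:
By the outcome, as a careful person would: the job done as asked, in the order asked, and still so for the second after the job is handed in, with the robot touching nothing.
It also fails if it takes over 72 s, if anything falls off the work surface, if the arm or the gripper's body presses on something with over 40 N, if the wrist force passes 120 N, or if a joint passes its speed limit or range.

## Robot

A 6-joint arm with a two-finger parallel gripper is mounted at the origin on a cart in front of the work surface, level with it; the furniture and walls round the work are solid. World frame = base frame: x ahead of the robot, y to its left, z up, the work surface at z = 0. Lengths are in m, angles in rad, forces in N, time in s.
With the tool pointing down it reaches from about 0.35 to 0.725 m from the base axis. Payload 6 kg.
Tool frame: the origin (TCP) lies between the finger pads; the fingertips stand 11 mm ahead of it and the grasp point (between the pads) lies 8 mm behind it (ctrl.tip_reach is the distance from the TCP to the fingertips, in m); z points along the fingers, y is the line along which they close (so a half turn about z gives the same grasp; the last joint's range is limited). The gripper opens to 85 mm and grips with 20 to 120 N. Pads are 22 mm wide; open, the fingers measure 114 mm over their backs; the gripper's body (76 mm by 85 mm) begins 54 mm behind the grasp point. The pads swing forward as they close: fully open they stand 13 mm farther back than shut.
Start: joints at [-1.011, 0.04, 0.085, 0, -1.615, -0.334], TCP at [0.134, -0.585, 0.242] pointing down, gripper open.
Joint ranges: [-2.56, 2.56], [-1.29, 2.01], [-1.08, 1.49], [-3.29, 1.98], [-2.81, -0.18], [-2.99, 2.99]. Speed limits (rad/s): [2.57, 2.57, 3.01, 3.14, 3.14, 3.14].

## Interface

Orientations are given as a rotation vector (axis times angle).
In Python, from rig import monitor, eyes, workorder, ctrl gives the robot as it stands.
- The arm moves only by the tool drive_tool, never from a script. Its argument "commands" is a list of rows, each an object of numbers: "ax", "ay", "az": the turn, a rotation vector about the tool's x, y, z in rad; "tx", "ty", "tz": the shift along the tool's x, y, z in mm; "gripper": the opening, from 0 (shut) to 1 (fully open). A call has 1 to 20 rows; each row is the pose to reach, as a shift and turn from the pose commanded when the call began, along the tool's axes at that moment; what a row does not reach only later rows make up. A row lasts 1/10 s, in which the tool goes at most 50 mm and 8.59 degrees, less where a joint would pass 70% of its speed; a pose out of reach is approached as far as the arm can. A call with a gripper value outside its range is refused whole. The fingers move at their own pace and stop on an object; "squeeze" is the grip in N (left out, the last holds). Time passes only in rows, so rows that repeat a pose let the fingers close. It gives the time, the measured TCP pose, the force, the opening and the grip force at its end, in the units of the state.
- monitor.read_state(): the state, without advancing time (a new reading comes with each control period).
- eyes.get_image(name): name is "scene" or "side" or "wrist"; returns (picture, depth): 480x640x3 uint8, red, green, blue; 480x640 float32, m along the optical axis (not along the pixel's ray), 0 where there is no reading.
- eyes.camera_info(name): a dict with "intrinsics" (3x3 intrinsics, pixels), "origin" and "rotation" of the camera in the world. Camera axes: x right, y down, z forward; pixel columns grow to the right and rows downward; lengths in m; the calibration is good to about 2 mm. A picture is of the moment at which its call begins: read the wrist's pose just before it. camera_info takes no time and is no camera call; for the wrist camera it gives the pose at the moment of the call.
- workorder.job_done(): hands the job in; it is judged then, once.
Trained networks look in the newest picture that a camera, given by its name, has taken for a name from the list of things; names that differ only in an ending like _2 or _b are one class to them, and where a whole thing is asked for, a point or a joint stands for the part that bears it (a point fixed in the world has none). Each returns a list of dicts, best first, with "confidence" (0 to 1); they miss things now and then, are a little off and sometimes report something else, mostly with a low value. They report only what shows in the picture. A call takes as long as a camera call. They do not tell look-alikes from the thing itself.
- eyes.look_for(camera, target): "xyz" ([x, y, z] in m, in world coordinates, good to about 4 mm: the middle of the surface that is visible of it).
- eyes.masks_of(camera, target): "pixels" (480x640 bool, what is visible of it).
The state is a dict: "t": time; "q": joint angles; "joint_vel": joint speeds; "tau": joint torques, N m; "eef_pos": TCP position; "tool_rot": TCP orientation; "wrist_force": force on the tool from outside, world axes, zero at the start; "ft_torque": the same for the moment, N m; "width": finger opening in m; "gripper_force": force on a finger pad.
Only numpy, scipy, OpenCV 4.12 (cv2) and the standard library are available. Lean on these libraries where they do the work, as an engineer would, in place of code of your own. Each camera call takes 0.05 s, during which the arm holds its last target. There are 200 camera calls.

## Working session

There is one attempt and no reset: what is moved stays moved. The work goes in short steps, Python scripts to look and compute and a tool call to move; the robot and the scene stay as the last step left them, time stands still between calls to the robot, and variables do not carry over. Pictures are saved under pics/ and viewed, at most 10 in all, crops included, and the job is handed in when it is done.

Besides the shell and the picture viewer there is one more tool, called after "Emit:" by a JSON object that holds its "name" and its "arguments", one argument or row to a line. drive_tool: Moves the arm, as the interface text tells. Its arguments: {"type":"object","properties":{"commands":{"type":"array"},"squeeze":{"type":"number"}},"required":["commands"]}

```bash
ls; mkdir -p pics
cat > h.py <<'E'
import numpy as np, cv2
from scipy.spatial.transform import Rotation as R
from rig import monitor, eyes, workorder, ctrl
def save(name,img,crop=None,s=1):
    if crop: img=img[crop[1]:crop[3],crop[0]:crop[2]]
    if s!=1: img=cv2.resize(img,None,fx=s,fy=s,interpolation=cv2.INTER_CUBIC)
    cv2.imwrite('pics/'+name,img[:,:,::-1])
def world(cam,depth,ci=None):
    ci=ci or eyes.camera_info(cam); K=np.array(ci['intrinsics'])
    v,u=np.mgrid[:480,:640]
    p=np.stack([(u-K[0,2])/K[0,0]*depth,(v-K[1,2])/K[1,1]*depth,depth],-1)
    return p@np.array(ci['rotation']).T+np.array(ci['origin'])
def proj(cam,p):
    ci=eyes.camera_info(cam); c=(np.array(p)-ci['origin'])@np.array(ci['rotation']); c=c@np.array(ci['intrinsics']).T
    return c[...,:2]/c[...,2:]
E
python3 - <<'E'
from h import *
np.set_printoptions(precision=4,suppress=True)
s=monitor.read_state(); print(s)
for c in ['scene','side','wrist']:
    i,d=eyes.get_image(c); save(c+'0.png',i); np.savez('pics/'+c+'0.npz',i=i,d=d); ci=eyes.camera_info(c); print(c,np.array(ci['origin']),np.array(ci['rotation']).tolist(),ci['intrinsics'])
for c in ['scene','side']:
    for n in ['end_left_grip','end_right_grip','side_near_grip','side_far_grip','tray','bar','wood','spray_can','tin','tape','sander']:
        for r in eyes.look_for(c,n)[:3]: print(c,n,np.array(r['xyz']),round(r['confidence'],2),proj(c,r['xyz']).round())
E
```

```text
pics
{'t': 0.0, 'q': array([-1.0113,  0.0408,  0.0838, -0.0005, -1.6155, -0.3337]), 'joint_vel': array([ 0.0001, -0.0009, -0.0015,  0.0005,  0.0014,  0.0006]), 'tau': array([  0.0007, -36.8206,  34.7407,   6.9322,  -0.0055,   0.    ]), 'eef_pos': array([ 0.1343, -0.5844,  0.2413]), 'tool_rot': array([ 0.3539, -3.1213, -0.0028]), 'wrist_force': array([ 0.1264,  0.2537, -0.3097]), 'ft_torque': array([ 0.0191, -0.0044, -0.0723]), 'gripper_force': 0.0, 'width': 0.08542423361896322}
scene [0.0899 0.7203 0.6174] [-0.7744792973383291, 2.4291301923564554, -1.3189828134075203] [[584.7682   0.     317.7435]
 [  0.     584.7682 235.2818]
 [  0.       0.       1.    ]]
side [ 0.5487 -0.6222  0.59  ] [-2.263517449304395, 0.037488338565265795, -0.022981095330895242] [[461.8214   0.     323.0222]
 [  0.     461.8214 233.2319]
 [  0.       0.       1.    ]]
wrist [ 0.0608 -0.6024  0.3738] [1.828450662985108, 2.2937284946158196, 0.3517579516091209] [[338.8958   0.     319.1179]
 [  0.     338.8958 240.2216]
 [  0.       0.       1.    ]]Traceback (most recent call last):
  File "<stdin>", line 8, in <module>
  File "h.py", line 14, in proj
    ci=eyes.camera_info(cam); c=(np.array(p)-ci['origin'])@np.array(ci['rotation']); c=c@np.array(ci['intrinsics']).T
                                                                                       ~^~~~~~~~~~~~~~~~~~~~~~~~~~~~~
ValueError: matmul: Input operand 0 does not have enough dimensions (has 0, gufunc core with signature (n?,k),(k,m?)->(n?,m?) requires 1)
```

```bash
sed -i "s/np.array(ci\['rotation'\])/R.from_rotvec(ci['rotation']).as_matrix()/" h.py
python3 - <<'E'
from h import *
np.set_printoptions(precision=3,suppress=True)
for c in ['scene','side']:
    for n in ['end_left_grip','end_right_grip','side_near_grip','side_far_grip','tray','bar','wood','spray_can','tin','tape','sander']:
        for r in eyes.look_for(c,n)[:3]: print(c,n,np.array(r['xyz']),round(r['confidence'],2),proj(c,r['xyz']).round())
a=np.load('pics/scene0.npz')['i'];b=np.load('pics/side0.npz')['i']
save('both.png',cv2.resize(np.vstack([a,b]),(400,600)))
E
```

```text
scene end_left_grip [0.579 0.107 0.011] 0.56 [282. 280.]
scene end_right_grip [ 0.552 -0.112  0.029] 0.95 [363. 221.]
scene side_near_grip [ 0.486 -0.007  0.009] 0.81 [364. 268.]
scene side_far_grip [0.64  0.019 0.009] 0.8 [285. 246.]
scene tray [0.565 0.002 0.01 ] 0.97 [323. 255.]
scene bar [ 0.637 -0.033  0.031] 0.96 [303. 224.]
scene wood [0.37  0.058 0.023] 0.77 [406. 307.]
scene wood [0.495 0.038 0.031] 0.75 [346. 269.]
scene wood [0.42  0.264 0.019] 0.69 [303. 375.]
scene spray_can [ 0.662 -0.162  0.128] 0.96 [331. 150.]
scene tin [0.708 0.146 0.051] 0.68 [208. 246.]
scene tape [ 0.553 -0.11   0.029] 0.73 [362. 221.]
scene tape [0.451 0.171 0.039] 0.65 [323. 318.]
scene tape [0.637 0.019 0.009] 0.43 [286. 246.]
scene sander [ 0.415 -0.138  0.027] 0.73 [435. 240.]
side end_left_grip [0.576 0.1   0.009] 0.8 [323. 226.]
side end_left_grip [ 0.431 -0.165  0.026] 0.72 [234. 327.]
side end_right_grip [ 0.56  -0.129  0.04 ] 0.81 [318. 301.]
side end_right_grip [ 0.572 -0.009  0.008] 0.27 [323. 264.]
side end_right_grip [ 0.434 -0.165  0.028] 0.23 [236. 327.]
side side_far_grip [ 0.648 -0.022  0.008] 0.93 [365. 268.]
side side_far_grip [0.582 0.099 0.011] 0.35 [326. 226.]
side tray [ 0.573 -0.01   0.005] 0.69 [323. 265.]
side tray [ 0.646 -0.02   0.011] 0.2 [364. 266.]
side bar [ 0.671 -0.21   0.15 ] 0.72 [405. 289.]
side bar [ 0.635 -0.053  0.029] 0.64 [360. 271.]
side wood [0.57  0.228 0.024] 0.88 [318. 184.]
side wood [0.424 0.245 0.022] 0.76 [252. 182.]
side wood [0.719 0.112 0.048] 0.65 [395. 206.]
side spray_can [ 0.671 -0.21   0.152] 0.91 [405. 288.]
side tin [0.716 0.11  0.05 ] 0.64 [394. 206.]
side tape [0.464 0.144 0.037] 0.71 [267. 203.]
side tape [0.718 0.11  0.048] 0.4 [395. 206.]
side sander [ 0.433 -0.166  0.026] 0.85 [235. 328.]
```

View pics/scene0.png

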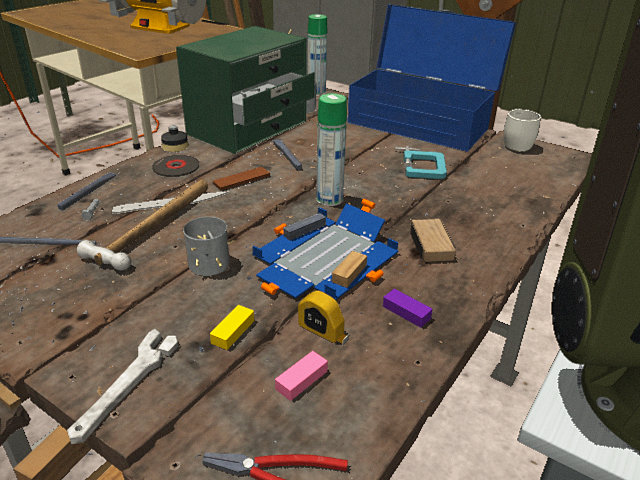

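View pics/side0.png

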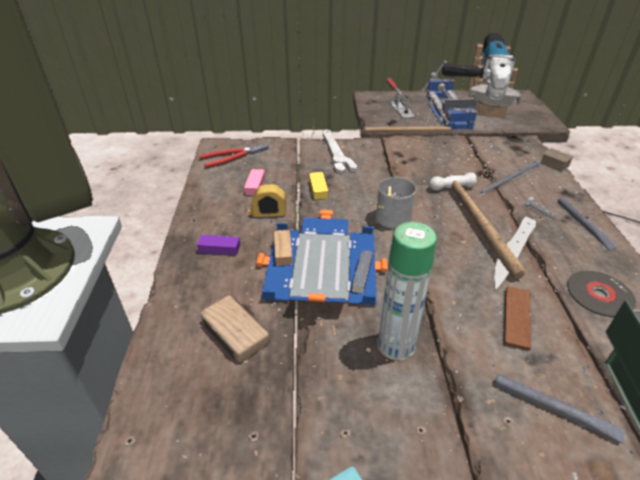

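The scene picture shows the blue tray centred near px (323,255), with the right end part-raised at (363,221). The dark bar lies on the far side at (303,224). Things shaped like the wood are the wooden block on the near side panel at (349,268), yellow at (232,326), pink at (302,375) and purple at (407,307). Only the one at (349,268) is wooden and on a side panel, so that is the wood. The sanding block is at (432,240).

Next I move the wrist camera above the tray.

Emit:
{"name": "drive_tool", "arguments": {
  "commands": [
    {"tx": -572,"ty": 545,"tz": -60,"az": -1.344},
    {"tx": -572,"ty": 545,"tz": -60,"az": -1.344},
    {"tx": -572,"ty": 545,"tz": -60,"az": -1.344},
    {"tx": -572,"ty": 545,"tz": -60,"az": -1.344},
    {"tx": -572,"ty": 545,"tz": -60,"az": -1.344},
    {"tx": -572,"ty": 545,"tz": -60,"az": -1.344},
    {"tx": -572,"ty": 545,"tz": -60,"az": -1.344},
    {"tx": -572,"ty": 545,"tz": -60,"az": -1.344},
    {"tx": -572,"ty": 545,"tz": -60,"az": -1.344},
    {"tx": -572,"ty": 545,"tz": -60,"az": -1.344},
    {"tx": -572,"ty": 545,"tz": -60,"az": -1.344},
    {"tx": -572,"ty": 545,"tz": -60,"az": -1.344},
    {"tx": -572,"ty": 545,"tz": -60,"az": -1.344},
    {"tx": -572,"ty": 545,"tz": -60,"az": -1.344},
    {"tx": -572,"ty": 545,"tz": -60,"az": -1.344},
    {"tx": -572,"ty": 545,"tz": -60,"az": -1.344},
    {"tx": -572,"ty": 545,"tz": -60,"az": -1.344},
    {"tx": -572,"ty": 545,"tz": -60,"az": -1.344},
    {"tx": -572,"ty": 545,"tz": -60,"az": -1.344},
    {"tx": -572,"ty": 545,"tz": -60,"az": -1.344}
  ]
}}

```text
schema error: expected keys ax, ay, az, tx, ty, tz, gripper
```

Emit:
{"name": "drive_tool", "arguments": {
  "commands": [
    {"ax": 0,"ay": 0,"az": -1.344,"tx": -572,"ty": 545,"tz": -60,"gripper": 1},
    {"ax": 0,"ay": 0,"az": -1.344,"tx": -572,"ty": 545,"tz": -60,"gripper": 1},
    {"ax": 0,"ay": 0,"az": -1.344,"tx": -572,"ty": 545,"tz": -60,"gripper": 1},
    {"ax": 0,"ay": 0,"az": -1.344,"tx": -572,"ty": 545,"tz": -60,"gripper": 1},
    {"ax": 0,"ay": 0,"az": -1.344,"tx": -572,"ty": 545,"tz": -60,"gripper": 1},
    {"ax": 0,"ay": 0,"az": -1.344,"tx": -572,"ty": 545,"tz": -60,"gripper": 1},
    {"ax": 0,"ay": 0,"az": -1.344,"tx": -572,"ty": 545,"tz": -60,"gripper": 1},
    {"ax": 0,"ay": 0,"az": -1.344,"tx": -572,"ty": 545,"tz": -60,"gripper": 1},
    {"ax": 0,"ay": 0,"az": -1.344,"tx": -572,"ty": 545,"tz": -60,"gripper": 1},
    {"ax": 0,"ay": 0,"az": -1.344,"tx": -572,"ty": 545,"tz": -60,"gripper": 1},
    {"ax": 0,"ay": 0,"az": -1.344,"tx": -572,"ty": 545,"tz": -60,"gripper": 1},
    {"ax": 0,"ay": 0,"az": -1.344,"tx": -572,"ty": 545,"tz": -60,"gripper": 1},
    {"ax": 0,"ay": 0,"az": -1.344,"tx": -572,"ty": 545,"tz": -60,"gripper": 1},
    {"ax": 0,"ay": 0,"az": -1.344,"tx": -572,"ty": 545,"tz": -60,"gripper": 1},
    {"ax": 0,"ay": 0,"az": -1.344,"tx": -572,"ty": 545,"tz": -60,"gripper": 1},
    {"ax": 0,"ay": 0,"az": -1.344,"tx": -572,"ty": 545,"tz": -60,"gripper": 1},
    {"ax": 0,"ay": 0,"az": -1.344,"tx": -572,"ty": 545,"tz": -60,"gripper": 1},
    {"ax": 0,"ay": 0,"az": -1.344,"tx": -572,"ty": 545,"tz": -60,"gripper": 1},
    {"ax": 0,"ay": 0,"az": -1.344,"tx": -572,"ty": 545,"tz": -60,"gripper": 1},
    {"ax": 0,"ay": 0,"az": -1.344,"tx": -572,"ty": 545,"tz": -60,"gripper": 1}
  ]
}}

```text
t: 3.3
eef_pos: [0.5695, 0.0735, 0.3031]
tool_rot: [-2.218, 2.223, -0.001]
wrist_force: [0.4, -0.0, -0.2]
width: 0.0856
gripper_force: 0.0
```

Run:
```python
from h import *
np.set_printoptions(precision=4,suppress=True)
i,d=eyes.get_image('wrist'); ci=eyes.camera_info('wrist'); np.savez('pics/w1.npz',i=i,d=d); P=world('wrist',d,ci)
print(ci['origin'],monitor.read_state()['q'],ctrl.tip_reach)
save('w1.png',i,(160,60,560,420),1.5)
hsv=cv2.cvtColor(i,cv2.COLOR_RGB2HSV)
m=((hsv[...,0]>5)&(hsv[...,0]<17)&(hsv[...,1]>200)&(hsv[...,2]>120)&(np.abs(P[...,0]-.57)<.2)&(np.abs(P[...,1])<.2)).astype(np.uint8)
n,l,st,c=cv2.connectedComponentsWithStats(m)
for k in range(1,n):
    if st[k,4]>40:
        q=P[l==k]; z=q[:,2]; print('orange',c[k],st[k,4],np.median(q,0),'min',np.percentile(q,3,0),'max',np.percentile(q,97,0))
for t in ['tray','bar','wood','end_left','end_right','side_near','side_far','spray_can','tin','tape','sander']:
    for r in eyes.masks_of('wrist',t)[:3]:
        mm=r['pixels']; q=P[mm]; q=q[q[:,2]>-.05]; 
        zt=np.percentile(q[:,2],70); 
        if t in('bar','wood'): q=q[q[:,2]>zt-.006]
        rc=cv2.minAreaRect((q[:,:2]*1000).astype(np.float32)); v,u=np.nonzero(mm)
        print(t,round(r['confidence'],2),'px',u.mean().round(),v.mean().round(),'rect',np.array(rc[0]).round(1),np.array(rc[1]).round(1),round(rc[2],1),'z',zt.round(4),np.median(q,0))
```

```text
[ 0.5698 -0.0033  0.4353] [ 0.4777 -0.0143  0.1407  0.     -1.7245 -0.4798] 0.011
tray 0.93 px 320.0 118.0 rect [571.3   2. ] [287.8 237.6] 72.3 z 0.0114 [ 0.5697 -0.0226  0.0103]
bar 0.61 px 258.0 96.0 rect [607.4 -33.3] [88.1 88. ] 75.0 z 0.0311 [ 0.639  -0.0446  0.0308]
wood 0.85 px 320.0 316.0 rect [577.  138.4] [ 33.2 281.9] 3.8 z 0.0232 [0.57   0.238  0.0228]
wood 0.83 px 478.0 176.0 rect [455.4  32.6] [ 32.3 237.7] 80.3 z 0.0231 [0.377  0.0455 0.0227]
wood 0.69 px 413.0 332.0 rect [488.1 142.2] [ 39.3 331.5] 22.6 z 0.0226 [0.4382 0.2697 0.0225]
end_left 0.57 px 193.0 254.0 rect [670.9 107.1] [290.9  87.7] 33.9 z 0.0575 [0.7234 0.1348 0.0473]
end_right 0.63 px 329.0 27.0 rect [564.3 -73.3] [139.9  96.7] 81.2 z 0.0368 [ 0.5601 -0.1103  0.0297]
side_near 0.59 px 385.0 118.0 rect [507.1  -6.3] [187.1 114.8] 68.7 z 0.0114 [ 0.4934 -0.0321  0.0109]
side_far 0.78 px 257.0 123.0 rect [630.9 -20.3] [115.2 195.6] 9.1 z 0.0115 [ 0.6443 -0.0104  0.011 ]
tin 0.79 px 193.0 253.0 rect [658.2  79.9] [242.8  79.4] 41.8 z 0.0574 [0.7236 0.1343 0.0474]
tin 0.15 px 385.0 118.0 rect [507.3  -6.5] [186.5 115.4] 70.0 z 0.0114 [ 0.4933 -0.0316  0.0109]
tape 0.59 px 401.0 267.0 rect [517.3 106.2] [ 78.9 229.8] 44.6 z 0.0611 [0.4715 0.1495 0.0528]
sander 0.88 px 464.0 17.0 rect [478.  -94.2] [250.5  63.6] 30.4 z 0.0268 [ 0.4185 -0.1223  0.0261]
sander 0.28 px 312.0 219.0 rect [589.6  78.2] [101.4 133.7] 23.5 z 0.0118 [0.5802 0.1008 0.0113]
```

View pics/w1.png

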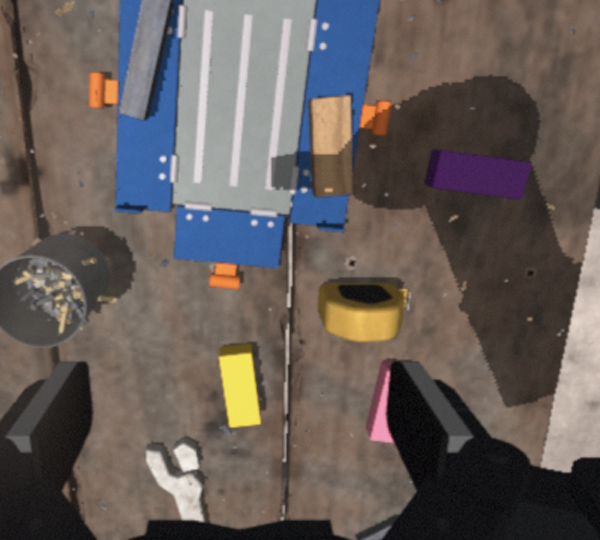

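The wrist view shows the tray turned by a few degrees. The bar is at crop px (147,55). The wood on the near panel at (332,145) shows wood grain, which confirms it; purple, yellow and pink are look-alikes. The left end is flat, with its pull at (225,275). I shift the camera to -y to see the whole tray.

Emit:
{"name": "drive_tool", "arguments": {
  "commands": [
    {"ax": 0,"ay": 0,"az": 0,"tx": 50,"ty": 0,"tz": 0,"gripper": 1},
    {"ax": 0,"ay": 0,"az": 0,"tx": 100,"ty": 0,"tz": 0,"gripper": 1},
    {"ax": 0,"ay": 0,"az": 0,"tx": 120,"ty": 0,"tz": 0,"gripper": 1},
    {"ax": 0,"ay": 0,"az": 0,"tx": 120,"ty": 0,"tz": 0,"gripper": 1},
    {"ax": 0,"ay": 0,"az": 0,"tx": 120,"ty": 0,"tz": 0,"gripper": 0.6}
  ]
}}

```text
t: 4.4
eef_pos: [0.5697, -0.0457, 0.3022]
tool_rot: [-2.219, 2.224, 0.0]
wrist_force: [0.4, -0.5, -0.9]
width: 0.0734
gripper_force: 0.0
```

```bash
cat > m.py <<'E'
from h import *
np.set_printoptions(precision=1,suppress=True)
def rect(q): 
    rc=cv2.minAreaRect((q[:,:2]*1000).astype(np.float32)); return np.array(rc[0]).round(1),np.array(rc[1]).round(1),round(rc[2],1)
def big(m):
    n,l,st,c=cv2.connectedComponentsWithStats(cv2.morphologyEx(m.astype(np.uint8),cv2.MORPH_OPEN,np.ones((3,3))))
    return sorted([(st[k,4],c[k],l==k) for k in range(1,n) if st[k,4]>30],key=lambda a:-a[0])
def meas(i,d,P):
    ok=(d>0)&(np.abs(P[...,0]-.57)<.17)&(np.abs(P[...,1])<.19)&(P[...,2]>-.01)
    hsv=cv2.cvtColor(i,cv2.COLOR_RGB2HSV); h,s,v=[hsv[...,k] for k in range(3)]
    for a,c,l in big(ok&(h>4)&(h<15)&(s>190)&(v>130))[:6]: 
        q=P[l]; top=q[:,2]>np.percentile(q[:,2],70)-.004
        print('orange',a,c,'med',np.median(q,0)*1000,rect(q[top]),'ztop',np.percentile(q[:,2],80)*1000)
    for a,c,l in big(ok&(h>105)&(h<125)&(s>150))[:6]: print('blue',a,c,'med',np.median(P[l],0)*1000,rect(P[l]))
    base=ok&(s<60)&(v>90)&(np.abs(P[...,2]-.008)<.008)
    for a,c,l in big(base)[:2]: print('base',a,c,np.median(P[l],0)*1000,rect(P[l]))
    for nm,lo,hi in [('bar',.024,.04),('wood',.024,.042)]:
        sel=ok&(P[...,2]>lo)&(P[...,2]<hi)&((s<110) if nm=='bar' else ((h>8)&(h<25)&(s>60)&(s<190)))
        for a,c,l in big(sel)[:3]: print(nm,a,c,np.median(P[l],0)*1000,rect(P[l]))
E
python3 - <<'E'
from m import *
z=np.load('pics/w1.npz')
import h
ci={'intrinsics':eyes.camera_info('wrist')['intrinsics'],'origin':[.5698,-.0033,.4353],'rotation':eyes.camera_info('wrist')['rotation']}
print('view1'); meas(z['i'],z['d'],world('wrist',z['d'],ci))
ci=eyes.camera_info('wrist');i,d=eyes.get_image('wrist');np.savez('pics/w2.npz',i=i,d=d); print('view2',np.array(ci['origin'])*1000,monitor.read_state()['eef_pos']*1000); meas(i,d,world('wrist',d,ci))
save('w2.png',i,(140,0,540,400),1.5)
for c in ['scene']:
    z=np.load(f'pics/{c}0.npz'); print(c); meas(z['i'],z['d'],world(c,z['d']))
E
```

```text
view1
orange 48 [333.9   2.1] med [ 555.  -126.7   48.6] (array([ 555.4, -126.8]), array([3.3, 9.3]), 83.7) ztop 49.98140972660166
blue 3462 [329.1  25.8] med [ 559.3 -111.4   30.9] (array([ 559.1, -110. ]), array([33.1, 90. ]), 84.7)
blue 2876 [389.1  87.4] med [488.7 -54.8  10.9] (array([492.1, -41.4]), array([102.8,  45.5]), 84.2)
blue 2783 [259.1 155.5] med [641.9  24.2  10.7] (array([644.6,   6.4]), array([136.1,  45.2]), 84.4)
blue 2132 [311.9 218.5] med [579.4 100.7  11.1] (array([579.1,  99.1]), array([44.9, 90.4]), 84.8)
blue 1289 [254.4  56.9] med [647.  -92.3  10.8] (array([637.8, -66.6]), array([81.1, 44.9]), 84.2)
blue 702 [372.3 200.3] med [502.5  76.6  10.9] (array([503.6,  75.6]), array([25.4, 44.5]), 84.8)
base 12599 [319.5 122.4] [570.  -18.2   8.9] (array([569.5,  -8.3]), array([173.7, 105.4]), 84.5)
base 71 [221.7  69.1] [682.9 -75.7   0.9] (array([682.6, -74.2]), array([12.7, 10.7]), 53.7)
bar 1728 [381.2 156.8] [498.2  21.   32.7] (array([497.6,  23.6]), array([30.2, 74.8]), 4.7)
bar 1618 [256.8  95.9] [638.7 -43.7  30.6] (array([639.6, -42.2]), array([88.3, 20.
[... 2418 characters left out ...]
9]), array([13.8, 26. ]), 34.0)
base 2784 [323.2 253. ] [569.7  -2.9   8.2] (array([568.5, -11.3]), array([179.7, 105.8]), 83.6)
base 171 [203.6 270.9] [703.4 164.3   8.4] (array([708.8, 162.7]), array([49.8, 14.2]), 26.6)
bar 424 [431.3 231.8] [ 432.2 -159.9   26.4] (array([ 432. , -162.7]), array([55.7, 81.3]), 40.3)
bar 345 [304.2 223.1] [637.6 -38.5  29.7] (array([639. , -41.6]), array([89.3, 23.9]), 74.5)
bar 286 [207.6 258.6] [697.4 159.   32.4] (array([705.4, 151.3]), array([69.3, 29.5]), 45.4)
wood 684 [429.9 234.5] [ 427.  -152.2   26.4] (array([ 426. , -153.6]), array([ 58.6, 107.3]), 41.0)
wood 561 [348.9 265.9] [494.7  29.4  31.8] (array([497.1,  23.7]), array([31.3, 79.5]), 5.1)
```

View pics/w2.png

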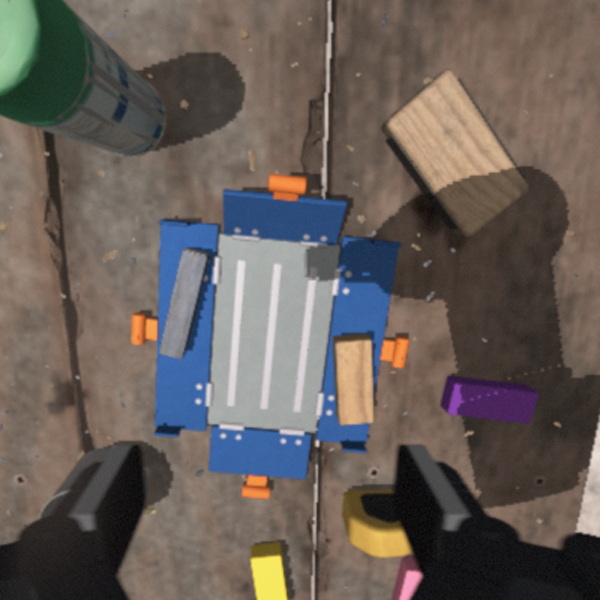

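Run:
```python
from m import *
z=np.load('pics/w2.npz'); i,d=z['i'],z['d']; ci=eyes.camera_info('wrist'); P=world('wrist',d,ci)
hsv=cv2.cvtColor(i,cv2.COLOR_RGB2HSV)
for n,(u,v) in dict(left=(311,324),right=(332,123),near=(407,235),far=(233,219)).items():
    print(n,hsv[v,u],P[v,u]*1000)
ok=(d>0)&(np.abs(P[...,0]-.57)<.17)&(np.abs(P[...,1])<.19)&(P[...,2]>-.01)
m=ok&(hsv[...,0]<17)&(hsv[...,0]>5)&(hsv[...,1]>215)&(hsv[...,2]>150)
for a,c,l in big(m)[:6]:
    q=P[l]; t=q[:,2]>np.percentile(q[:,2],80)-.003
    print(a,c,np.median(q,0)*1000,'top',rect(q[t]),np.percentile(q[:,2],85)*1000)
# blue panel extents in tray frame
psi=-np.radians(5.45); Rm=np.array([[np.cos(psi),-np.sin(psi)],[np.sin(psi),np.cos(psi)]])
for w in ['w1','w2']:
    z=np.load(f'pics/{w}.npz'); i,d=z['i'],z['d']; c2=dict(ci)
    if w=='w1': c2['origin']=[.5698,-.0033,.4353]
    P=world('wrist',d,c2); hsv=cv2.cvtColor(i,cv2.COLOR_RGB2HSV)
    ok=(d>0)&(np.abs(P[...,0]-.57)<.17)&(np.abs(P[...,1])<.19)&(np.abs(P[...,2]-.01)<.004)
    bl=ok&(hsv[...,0]>105)&(hsv[...,0]<125)&(hsv[...,1]>150)
    q=(P[bl][:,:2]*1000-[570,-8])@Rm
    for nm,s in dict(far=(q[:,0]>52),near=(q[:,0]<-52),left=(abs(q[:,0])<46)&(q[:,1]>85)).items(): print(w,nm,np.percentile(q[s],[.5,99.5],axis=0).round(1).tolist())
    # base extents
    b=ok&(hsv[...,1]<60)&(hsv[...,2]>90); q=(P[b][:,:2]*1000-[570,-8])@Rm; s=(abs(q[:,0])<60)&(abs(q[:,1])<95); print('base',np.percentile(q[s],[.3,99.7],axis=0).round(1).tolist())
    # right end plane
    rb=(d>0)&(hsv[...,0]>105)&(hsv[...,0]<125)&(hsv[...,1]>150)&(P[...,2]>.016)&(P[...,2]<.06)&(P[...,1]<-.08)&(np.abs(P[...,0]-.56)<.06)
    q=P[rb]; r=np.c_[(q[:,:2]*1000-[570,-8])@Rm,q[:,2]*1000]; k=np.polyfit(r[:,1],r[:,2],1); print('right end angle',np.degrees(np.arctan(-k[0])),np.percentile(r,[1,99],axis=0).round(1).tolist(),'z at y=-85',np.polyval(k,-85))
print('bar/wood: bar ctr (640,-42) long axis ang 74; wood (498,23.3) ang 95')
```

```text
left [ 11 192 166] [582.3 133.8  13.3]
right [ 13 180 245] [ 557.  -132.9   62. ]
near [ 13 178 246] [458.2   1.5  18.4]
far [ 11 184 234] [679.3 -19.8  18.2]
w1 far [[52.2, -90.7], [95.1, 88.4]]
w1 near [[-96.7, -91.0], [-52.2, 88.3]]
w1 left [[-45.5, 85.5], [43.5, 129.5]]
base [[-53.0, -85.5], [54.0, 91.5]]
right end angle 45.37216279727834 [[-45.0, -118.3, 16.4], [43.0, -89.8, 44.5]] z at y=-85 11.563954402938535
w2 far [[52.2, -90.3], [95.8, 89.0]]
w2 near [[-95.8, -90.7], [-52.2, 88.9]]
w2 left [[-45.1, 85.8], [43.8, 129.7]]
base [[-57.3, -84.5], [52.5, 92.5]]
right end angle 44.96731209794985 [[-44.3, -118.2, 16.6], [43.7, -89.2, 44.3]] z at y=-85 12.438941004159247
bar/wood: bar ctr (640,-42) long axis ang 74; wood (498,23.3) ang 95
```

Tray fit: centre (569.2, -9.5) mm, yaw -5.45°. The right end stands at 45°, so its pull should be at (557, -136, 54.5), and the picture agrees. I go to it and pinch.

Emit:
{"name": "drive_tool", "arguments": {
  "commands": [
    {"ax": 0,"ay": 0,"az": 0.093,"tx": 46,"ty": 6,"tz": 30,"gripper": 0.6},
    {"ax": 0,"ay": 0,"az": 0.093,"tx": 80,"ty": 12,"tz": 60,"gripper": 0.6},
    {"ax": 0,"ay": 0,"az": 0.093,"tx": 91,"ty": 12,"tz": 105,"gripper": 0.6},
    {"ax": 0,"ay": 0,"az": 0.093,"tx": 91,"ty": 12,"tz": 150,"gripper": 0.6},
    {"ax": 0,"ay": 0,"az": 0.093,"tx": 91,"ty": 12,"tz": 190,"gripper": 0.6},
    {"ax": 0,"ay": 0,"az": 0.093,"tx": 91,"ty": 12,"tz": 215,"gripper": 0.6},
    {"ax": 0,"ay": 0,"az": 0.093,"tx": 91,"ty": 12,"tz": 232,"gripper": 0.6},
    {"ax": 0,"ay": 0,"az": 0.093,"tx": 91,"ty": 12,"tz": 242,"gripper": 0.6},
    {"ax": 0,"ay": 0,"az": 0.093,"tx": 91,"ty": 12,"tz": 244,"gripper": 0.6},
    {"ax": 0,"ay": 0,"az": 0.093,"tx": 91,"ty": 12,"tz": 244,"gripper": 0.6},
    {"ax": 0,"ay": 0,"az": 0.093,"tx": 91,"ty": 12,"tz": 244,"gripper": 0.6}
  ]
}}

```text
t: 5.55
eef_pos: [0.5584, -0.1363, 0.0597]
tool_rot: [-2.114, 2.322, -0.002]
wrist_force: [-0.4, -0.6, 0.4]
width: 0.0512
gripper_force: 0.0
```

Run:
```python
from m import *
ci=eyes.camera_info('wrist');i,d=eyes.get_image('wrist'); a,_=eyes.get_image('side'); save('s1.png',np.hstack([a[150:400,220:520],i[0:250,170:470]]),None,1.3)
s=monitor.read_state(); print(s['eef_pos']*1000,s['tool_rot'],s['wrist_force'])
```

```text
[ 558.2 -136.4   59.5] [-2.1  2.3 -0. ] [ 0.5  0.4 -0.9]
```

View pics/s1.png

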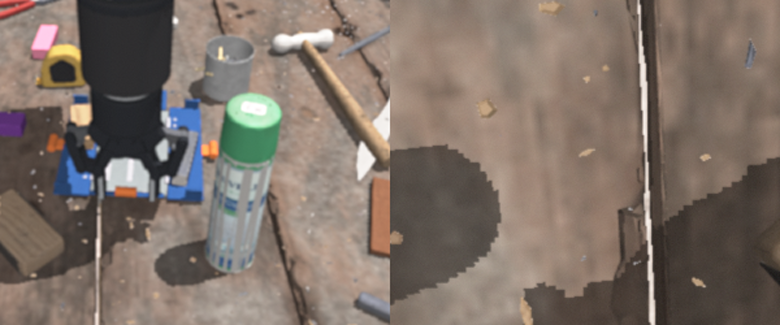

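Emit:
{"name": "drive_tool", "arguments": {
  "commands": [
    {"ax": 0,"ay": 0,"az": 0,"tx": 0,"ty": 0,"tz": 1,"gripper": 0.2},
    {"ax": 0,"ay": 0,"az": 0,"tx": 0,"ty": 0,"tz": 1,"gripper": 0.1},
    {"ax": 0,"ay": 0,"az": 0,"tx": 0,"ty": 0,"tz": 1,"gripper": 0},
    {"ax": 0,"ay": 0,"az": 0,"tx": 0,"ty": 0,"tz": 1,"gripper": 0},
    {"ax": 0,"ay": 0,"az": 0,"tx": 0,"ty": 0,"tz": 1,"gripper": 0},
    {"ax": 0,"ay": 0,"az": 0,"tx": 0,"ty": 0,"tz": 1,"gripper": 0},
    {"ax": 0,"ay": 0,"az": 0,"tx": -4.3,"ty": 0,"tz": -2.5,"gripper": 0},
    {"ax": 0,"ay": 0,"az": 0,"tx": -8.8,"ty": 0,"tz": -5.6,"gripper": 0},
    {"ax": 0,"ay": 0,"az": 0,"tx": -13.6,"ty": 0,"tz": -8.3,"gripper": 0},
    {"ax": 0,"ay": 0,"az": 0,"tx": -18.6,"ty": 0,"tz": -10.6,"gripper": 0},
    {"ax": 0,"ay": 0,"az": 0,"tx": -23.8,"ty": 0,"tz": -12.4,"gripper": 0},
    {"ax": 0,"ay": 0,"az": 0,"tx": -29.1,"ty": 0,"tz": -13.7,"gripper": 0},
    {"ax": 0,"ay": 0,"az": 0,"tx": -34.6,"ty": 0,"tz": -14.6,"gripper": 0},
    {"ax": 0,"ay": 0,"az": 0,"tx": -40.1,"ty": 0,"tz": -15,"gripper": 0},
    {"ax": 0,"ay": 0,"az": 0,"tx": -44,"ty": 0,"tz": -15,"gripper": 0},
    {"ax": 0,"ay": 0,"az": 0,"tx": -46.7,"ty": 0,"tz": -15,"gripper": 0},
    {"ax": 0,"ay": 0,"az": 0,"tx": -47,"ty": 0,"tz": -15,"gripper": 0},
    {"ax": 0,"ay": 0,"az": 0,"tx": -47,"ty": 0,"tz": -15,"gripper": 0}
  ],
  "squeeze": 40
}}

```text
t: 7.45
eef_pos: [0.5613, -0.0905, 0.0732]
tool_rot: [2.112, -2.322, -0.0]
wrist_force: [-4.4, -4.0, 1.0]
width: 0.0243
gripper_force: 40.1
```

Emit:
{"name": "drive_tool", "arguments": {
  "commands": [
    {"ax": 0,"ay": 0,"az": 0,"tx": -1,"ty": 0,"tz": 0,"gripper": 0},
    {"ax": 0,"ay": 0,"az": 0,"tx": -1,"ty": 0,"tz": 0,"gripper": 0},
    {"ax": 0,"ay": 0,"az": 0,"tx": -1,"ty": 0,"tz": 0,"gripper": 0.5},
    {"ax": 0,"ay": 0,"az": 0,"tx": -1,"ty": 0,"tz": 0,"gripper": 0.5},
    {"ax": 0,"ay": 0,"az": 0,"tx": -1,"ty": 0,"tz": 0,"gripper": 0.6},
    {"ax": 0,"ay": 0,"az": 0,"tx": -1,"ty": 0,"tz": -15,"gripper": 0.6},
    {"ax": 0,"ay": 0,"az": 0,"tx": -1,"ty": 0,"tz": -55,"gripper": 0.6},
    {"ax": 0,"ay": 0,"az": 0,"tx": -30,"ty": 0,"tz": -95,"gripper": 0.6},
    {"ax": 0,"ay": 0,"az": 0,"tx": -70,"ty": 0,"tz": -120,"gripper": 0.6},
    {"ax": 0,"ay": 0,"az": 0,"tx": -119,"ty": 0,"tz": -120,"gripper": 0.6},
    {"ax": 0,"ay": 0,"az": 0,"tx": -168,"ty": 0,"tz": -120,"gripper": 0.6},
    {"ax": 0,"ay": 0,"az": 0,"tx": -210,"ty": 0,"tz": -120,"gripper": 0.6},
    {"ax": 0,"ay": 0,"az": 0,"tx": -229,"ty": 0,"tz": -120,"gripper": 0.6},
    {"ax": 0,"ay": 0,"az": 0,"tx": -229,"ty": 0,"tz": -120,"gripper": 0.6}
  ]
}}

```text
t: 8.85
eef_pos: [0.5835, 0.1406, 0.1939]
tool_rot: [-2.118, 2.32, 0.0]
wrist_force: [0.3, 0.5, -0.2]
width: 0.0512
gripper_force: 0.0
```

```bash
cat >> m.py <<'E'
C=np.array([569.2,-9.5]); psi=-np.radians(5.45); Rt=np.array([[np.cos(psi),-np.sin(psi)],[np.sin(psi),np.cos(psi)]])
def tf(P): return np.concatenate([(P[...,:2]*1000-C)@Rt,P[...,2:]*1000],-1)
def look(cam='wrist',name=None):
    ci=eyes.camera_info(cam); s=monitor.read_state(); i,d=eyes.get_image(cam); T=tf(world(cam,d,ci))
    e=s['eef_pos']*1000; print('TCP tray frame',(e[:2]-C)@Rt,e[2],'tool yaw',np.degrees(2*np.arctan2(s['tool_rot'][1],s['tool_rot'][0]))%360,'F',s['wrist_force'],'w',s['width']*1000)
    if name: np.savez('pics/'+name,i=i,d=d)
    hsv=cv2.cvtColor(i,cv2.COLOR_RGB2HSV); ok=(d>0)&(np.abs(T[...,0])<135)&(np.abs(T[...,1])<170)&(T[...,2]>-8)&(T[...,2]<100)
    for a,c,l in big(ok&(hsv[...,0]>4)&(hsv[...,0]<17)&(hsv[...,1]>165)&(hsv[...,2]>90))[:6]:
        q=T[l]; print('orange',a,c,np.percentile(q,[3,50,97],axis=0).tolist())
    for a,c,l in big(ok&(hsv[...,0]>105)&(hsv[...,0]<125)&(hsv[...,1]>120))[:7]:
        q=T[l]; print('blue',a,c,np.percentile(q,[2,50,98],axis=0).tolist())
    return i,d,T,ok,hsv
E
python3 - <<'E'
from m import *
i,d,T,ok,hsv=look('wrist','w3'); save('w3.png',i,(100,0,540,330),1.4)
print('scene');look('scene','sc3')
E
```

```text
TCP tray frame [  0.  150.8] 193.91991076129332 tool yaw 264.7914989397594 F [ 0.3  0.5 -0.2] w 51.17558740397898
orange 820 [453.5  40.3] [[-116.11672495527445, -10.87021080129965, 10.055162719705708], [-108.2134975253962, 0.771457617764362, 14.75514124066152], [-97.75336971319004, 12.858370660650946, 18.39440683901346]]
orange 806 [187.3  38.9] [[98.61868211111164, -10.562451535182506, 10.67345012655828], [108.87662702356833, 0.5819159702274564, 15.275324192835644], [117.66313454390982, 12.27678523249948, 18.50147950032189]]
orange 487 [320.4 211.4] [[-11.007670914593017, 133.13328249221956, 11.21535280075279], [0.18313547132794705, 143.56584990400717, 15.79200443441292], [10.44860720277135, 151.64154720629207, 19.209003168773297]]
blue 6075 [237.5  91.2] [[51.64415258918258, -23.280372658776507, 9.21693406564896], [69.14738154618287, 40.62181408403023, 10.815523879877443], [95.80324852692598, 89.76393272434294, 13.068554569575998]]
blue 4690 [320.3 174.4] [[-43.55890558066558, 87.73295446416707, 9.5247708917351], [0.29176025766562425, 109.74662916114846, 11.108246564123458], [43.9
[... 1957 characters left out ...]
33307, 35.3457682662871], [42.61299424243151, -81.0568679266503, 55.33186746792964]]
blue 629 [377.6 256.7] [[-98.0664893827387, -89.73139187141655, 7.5640820458591085], [-83.89301328935866, -54.81549972409188, 10.16941338977373], [-55.37719716407213, 20.666987102092484, 20.63428544051229]]
blue 331 [331.2 288.5] [[-97.90714199835377, 60.48023427020077, 7.315437657887114], [-82.75865379535506, 80.84113744865903, 10.49818475392228], [-52.83049604244422, 93.15803044398903, 26.96660771272987]]
blue 46 [329.  222.1] [[51.27961215624441, -89.93664029796955, 7.582043699457708], [56.710364188082146, -82.35655335011464, 10.056563052756985], [69.10481808198286, -71.18320919437629, 12.12627221105108]]
```

Emit:
{"name": "drive_tool", "arguments": {
  "commands": [
    {"ax": 0,"ay": 0,"az": 0,"tx": 1,"ty": 0,"tz": 45,"gripper": 0.6},
    {"ax": 0,"ay": 0,"az": 0,"tx": 1,"ty": 0,"tz": 90,"gripper": 0.6},
    {"ax": 0,"ay": 0,"az": 0,"tx": 1,"ty": 0,"tz": 125,"gripper": 0.6},
    {"ax": 0,"ay": 0,"az": 0,"tx": 1,"ty": 0,"tz": 152,"gripper": 0.6},
    {"ax": 0,"ay": 0,"az": 0,"tx": 1,"ty": 0,"tz": 168,"gripper": 0.6},
    {"ax": 0,"ay": 0,"az": 0,"tx": 1,"ty": 0,"tz": 175,"gripper": 0.6},
    {"ax": 0,"ay": 0,"az": 0,"tx": 1,"ty": 0,"tz": 178,"gripper": 0.6},
    {"ax": 0,"ay": 0,"az": 0,"tx": 1,"ty": 0,"tz": 178,"gripper": 0.6},
    {"ax": 0,"ay": 0,"az": 0,"tx": 1,"ty": 0,"tz": 178,"gripper": 0.3}
  ]
}}

```text
t: 9.85
eef_pos: [0.5843, 0.1376, 0.0169]
tool_rot: [-2.113, 2.322, -0.001]
wrist_force: [0.3, -0.7, -0.5]
width: 0.0383
gripper_force: 0.0
```

Run:
```python
from m import *
z=np.load('pics/sc3.npz'); T=tf(world('scene',z['d'])); hsv=cv2.cvtColor(z['i'],cv2.COLOR_RGB2HSV)
m=(hsv[...,0]>105)&(hsv[...,0]<125)&(hsv[...,1]>120)&(abs(T[...,0])<45)&(abs(T[...,1]+85)<12)&(T[...,2]>14)&(T[...,2]<52)
q=T[m]; k=np.polyfit(q[:,2],q[:,1],1); print('right end lean deg (in +)',90+np.degrees(np.arctan(k[0])),np.polyval(k,[8,50]),len(q))
s=monitor.read_state(); e=s['eef_pos']*1000; print((e[:2]-C)@Rt,e[2],s['wrist_force'],s['width'])
```

```text
right end lean deg (in +) 84.75142447900548 [-82.4 -86.2] 671
[  1.  147.9] 16.945837292847063 [ 0.3 -0.7 -0.5] 0.038270037884704206
```

Emit:
{"name": "drive_tool", "arguments": {
  "commands": [
    {"ax": 0,"ay": 0,"az": 0,"tx": 0,"ty": 1,"tz": 2.5,"gripper": 0.1},
    {"ax": 0,"ay": 0,"az": 0,"tx": 0,"ty": 1,"tz": 2.5,"gripper": 0},
    {"ax": 0,"ay": 0,"az": 0,"tx": 0,"ty": 1,"tz": 2.5,"gripper": 0},
    {"ax": 0,"ay": 0,"az": 0,"tx": 0,"ty": 1,"tz": 2.5,"gripper": 0},
    {"ax": 0,"ay": 0,"az": 0,"tx": 0.5,"ty": 1,"tz": -3,"gripper": 0},
    {"ax": 0,"ay": 0,"az": 0,"tx": 1.6,"ty": 1,"tz": -8.4,"gripper": 0},
    {"ax": 0,"ay": 0,"az": 0,"tx": 5,"ty": 1,"tz": -18.8,"gripper": 0},
    {"ax": 0,"ay": 0,"az": 0,"tx": 10.2,"ty": 1,"tz": -28.5,"gripper": 0},
    {"ax": 0,"ay": 0,"az": 0,"tx": 17,"ty": 1,"tz": -37.2,"gripper": 0},
    {"ax": 0,"ay": 0,"az": 0,"tx": 25.2,"ty": 1,"tz": -44.5,"gripper": 0},
    {"ax": 0,"ay": 0,"az": 0,"tx": 34.5,"ty": 1,"tz": -50.3,"gripper": 0},
    {"ax": 0,"ay": 0,"az": 0,"tx": 44.7,"ty": 1,"tz": -54.4,"gripper": 0},
    {"ax": 0,"ay": 0,"az": 0,"tx": 55.5,"ty": 1,"tz": -56.7,"gripper": 0},
    {"ax": 0,"ay": 0,"az": 0,"tx": 61,"ty": 1,"tz": -57,"gripper": 0},
    {"ax": 0,"ay": 0,"az": 0,"tx": 66.5,"ty": 1,"tz": -57,"gripper": 0},
    {"ax": 0,"ay": 0,"az": 0,"tx": 69,"ty": 1,"tz": -57,"gripper": 0},
    {"ax": 0,"ay": 0,"az": 0,"tx": 69.8,"ty": 1,"tz": -57,"gripper": 0},
    {"ax": 0,"ay": 0,"az": 0,"tx": 69.8,"ty": 1,"tz": -57,"gripper": 0}
  ]
}}

```text
t: 11.65
eef_pos: [0.5763, 0.0681, 0.0733]
tool_rot: [-2.114, 2.322, -0.001]
wrist_force: [-0.7, 4.3, 5.5]
width: 0.0235
gripper_force: 39.2
```

Emit:
{"name": "drive_tool", "arguments": {
  "commands": [
    {"ax": 0,"ay": 0,"az": 0,"tx": 0,"ty": 0,"tz": 0,"gripper": 0.5},
    {"ax": 0,"ay": 0,"az": 0,"tx": 0,"ty": 0,"tz": 0,"gripper": 0.6},
    {"ax": 0,"ay": 0,"az": 0,"tx": 0,"ty": 0,"tz": 0,"gripper": 0.6},
    {"ax": 0,"ay": 0,"az": 0,"tx": 0,"ty": 0,"tz": -15,"gripper": 0.6},
    {"ax": 0,"ay": 0,"az": 0,"tx": 0,"ty": 0,"tz": -60,"gripper": 0.6},
    {"ax": 0,"ay": 0,"az": 0,"tx": 20,"ty": 0,"tz": -100,"gripper": 0.6},
    {"ax": 0,"ay": 0,"az": 0,"tx": 50,"ty": 0,"tz": -135,"gripper": 0.6},
    {"ax": 0,"ay": 0,"az": 0,"tx": 85,"ty": 0,"tz": -165,"gripper": 0.6},
    {"ax": 0,"ay": 0,"az": 0,"tx": 108,"ty": 0,"tz": -180,"gripper": 0.6},
    {"ax": 0,"ay": 0,"az": 0,"tx": 108,"ty": 0,"tz": -180,"gripper": 0.6},
    {"ax": 0,"ay": 0,"az": 0,"tx": 108,"ty": 0,"tz": -180,"gripper": 0.6}
  ]
}}

```text
t: 12.75
eef_pos: [0.5656, -0.0399, 0.253]
tool_rot: [-2.113, 2.324, -0.0]
wrist_force: [0.1, 0.5, -0.5]
width: 0.0515
gripper_force: 0.0
```

Run:
```python
from m import *
i,d,T,ok,hsv=look('wrist','w4'); save('w4.png',i,(120,0,540,420),1.4)
def lean(T,hsv,side):
    s=1 if side=='left' else -1
    m=(hsv[...,0]>105)&(hsv[...,0]<125)&(hsv[...,1]>120)&(abs(T[...,0])<42)&(abs(s*T[...,1]-85)<14)&(T[...,2]>14)&(T[...,2]<60)
    q=T[m]
    if len(q)<30: return print(side,'few',len(q))
    k=np.polyfit(q[:,2],s*q[:,1],1); print(side,'angle',90+np.degrees(np.arctan(k[0])) if 0 else 90-np.degrees(np.arctan(k[0])),np.polyval(k,[8,55]),len(q),'top pts y',np.percentile(s*q[q[:,2]>52][:,1],[5,50,95]))
for sd in('left','right'): lean(T,hsv,sd)
for cam in('scene','side'):
    i,d=eyes.get_image(cam); T=tf(world(cam,d)); hsv=cv2.cvtColor(i,cv2.COLOR_RGB2HSV); np.savez('pics/'+cam+'4',i=i,d=d); print(cam)
    for sd in('left','right'): lean(T,hsv,sd)
    b=(hsv[...,1]<60)&(hsv[...,2]>90)&(abs(T[...,0])<40)&(abs(T[...,1])<80)&(abs(T[...,2]-8)<8); q=T[b]; print('floor',np.linalg.lstsq(np.c_[q[:,:2],np.ones(len(q))],q[:,2],rcond=None)[0]*[1000,1000,1])
```

```text
TCP tray frame [ -0.7 -30.6] 253.0103398374865 tool yaw 264.54824933214803 F [ 0.1  0.5 -0.5] w 51.52130715047269
orange 351 [414.3 232.6] [[-116.02496638549056, -11.89905192045053, 10.373291323419881], [-108.22022927709979, -0.3079622190499339, 14.55863134951091], [-97.99465741491278, 11.700517423564492, 18.294357347086287]]
orange 350 [319.4 158. ] [[-11.13160488098429, -92.09109781213371, 71.60102652379058], [0.42792410119057134, -87.19833059216403, 76.31708339576153], [11.186970505747095, -81.82178859396963, 78.07262335920304]]
orange 286 [319.5 328.2] [[-10.908795406666215, 83.88149904085637, 57.302904240240224], [0.07608002409209147, 87.2601727700883, 75.38870980738801], [11.5247431415136, 91.87081104663908, 77.81691854626497]]
orange 279 [223.  233.1] [[99.6738067243387, -11.873934017360307, 10.932290240281533], [109.88884518162368, 0.7410973274611011, 16.165096662552113], [116.94568846157789, 11.088176842455782, 18.410925141641165]]
blue 3174 [384.9 186.3] [[-95.13753255618963, -90.16156936271784, 9.111149859695551], [-73.13264265488294, -53.236233087184395, 10.82612014901424
[... 1097 characters left out ...]
blue 61 [367.8 276.8] [[-63.06498725179754, 50.651457213481095, 9.385684862537857], [-57.83197123894461, 55.812733406104215, 11.031769945726966], [-53.10975700170639, 60.37773853577458, 12.685965665527487]]
left angle 82.2165587433218 [83.  89.5] 1608 top pts y [88.2 89.5 92. ]
right angle 106.71222491322166 [102.8  88.7] 286 top pts y [86.7 88.5 90.4]
scene
left angle 84.23990555521021 [88.1 92.9] 646 top pts y [89.5 92.2 94.6]
right angle 83.94311375784355 [81.8 86.8] 715 top pts y [83.9 86.8 90.3]
floor [-1.9 -0.5  8.2]
side
left angle 83.2847379420831 [84.6 90.1] 732 top pts y [87.8 90.3 91.9]
right angle 85.35994429625913 [85.9 89.7] 815 top pts y [86.9 89.1 91.2]
floor [ 0.2 -1.7  7.6]
```

View pics/w4.png

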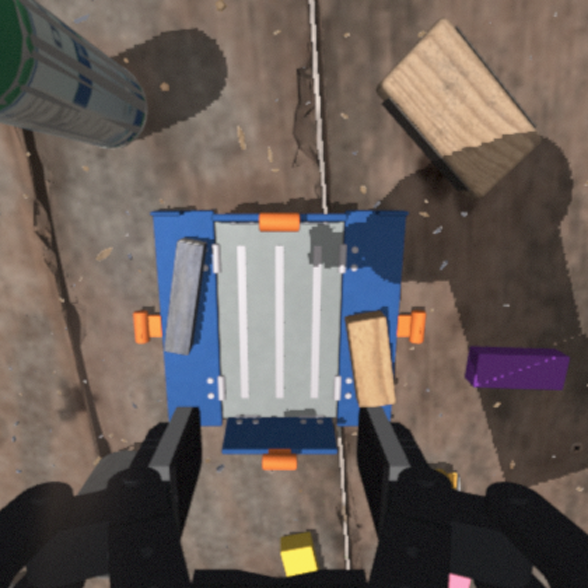

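Seen from above, both ends lean out at about 85°: their pulls are at y' = ±87 instead of ±81.5, so they slipped a little in the pads. I push each one home from outside with closed fingers, the right end first.

Emit:
{"name": "drive_tool", "arguments": {
  "commands": [
    {"ax": 0,"ay": 0,"az": 0,"tx": 45,"ty": 0,"tz": 20,"gripper": 0},
    {"ax": 0,"ay": 0,"az": 0,"tx": 80,"ty": 0,"tz": 50,"gripper": 0},
    {"ax": 0,"ay": 0,"az": 0,"tx": 80,"ty": 0,"tz": 98,"gripper": 0},
    {"ax": 0,"ay": 0,"az": 0,"tx": 80,"ty": 0,"tz": 145,"gripper": 0},
    {"ax": 0,"ay": 0,"az": 0,"tx": 80,"ty": 0,"tz": 185,"gripper": 0},
    {"ax": 0,"ay": 0,"az": 0,"tx": 80,"ty": 0,"tz": 207,"gripper": 0},
    {"ax": 0,"ay": 0,"az": 0,"tx": 80,"ty": 0,"tz": 207,"gripper": 0},
    {"ax": 0,"ay": 0,"az": 0,"tx": 74,"ty": 0,"tz": 207,"gripper": 0},
    {"ax": 0,"ay": 0,"az": 0,"tx": 71,"ty": 0,"tz": 207,"gripper": 0},
    {"ax": 0,"ay": 0,"az": 0,"tx": 69,"ty": 0,"tz": 207,"gripper": 0},
    {"ax": 0,"ay": 0,"az": 0,"tx": 67,"ty": 0,"tz": 207,"gripper": 0},
    {"ax": 0,"ay": 0,"az": 0,"tx": 67,"ty": 0,"tz": 207,"gripper": 0},
    {"ax": 0,"ay": 0,"az": 0,"tx": 67,"ty": 0,"tz": 207,"gripper": 0}
  ]
}}

```text
t: 14.2
eef_pos: [0.5598, -0.1061, 0.0458]
tool_rot: [-2.114, 2.322, -0.001]
wrist_force: [-0.2, -1.2, 1.0]
width: -0.0
gripper_force: 0.3
```

Emit:
{"name": "drive_tool", "arguments": {
  "commands": [
    {"ax": 0,"ay": 0,"az": 0,"tx": -1,"ty": 0,"tz": 0,"gripper": 0},
    {"ax": 0,"ay": 0,"az": 0,"tx": -2,"ty": 0,"tz": 0,"gripper": 0},
    {"ax": 0,"ay": 0,"az": 0,"tx": -3,"ty": 0,"tz": 0,"gripper": 0},
    {"ax": 0,"ay": 0,"az": 0,"tx": -3,"ty": 0,"tz": 0,"gripper": 0}
  ]
}}

```text
t: 14.6
eef_pos: [0.5597, -0.1052, 0.0458]
tool_rot: [2.112, -2.322, 0.004]
wrist_force: [0.8, -9.7, 0.7]
width: 0.0001
gripper_force: 4.7
```

```bash
cat >> m.py <<'E'
def lean(T,hsv,side):
    s=1 if side=='left' else -1
    m=(hsv[...,0]>105)&(hsv[...,0]<125)&(hsv[...,1]>120)&(abs(T[...,0])<42)&(abs(s*T[...,1]-85)<14)&(T[...,2]>14)&(T[...,2]<60)
    q=T[m]
    if len(q)<30: return print(side,'few',len(q))
    k=np.polyfit(q[:,2],s*q[:,1],1); print(side,'angle',90-np.degrees(np.arctan(k[0])),np.polyval(k,[8,55]),len(q))
def leans(cams=('scene','side')):
    s=monitor.read_state(); e=s['eef_pos']*1000; print((e[:2]-C)@Rt,e[2],s['wrist_force'])
    for cam in cams:
        i,d=eyes.get_image(cam); T=tf(world(cam,d)); hsv=cv2.cvtColor(i,cv2.COLOR_RGB2HSV); print(cam)
        for sd in('left','right'): lean(T,hsv,sd)
E
python3 -c "
from m import *
leans()"
```

```text
[ -0.3 -96.2] 45.75221219133912 [ 0.8 -9.7  0.7]
scene
left angle 84.39304532331565 [88.2 92.9] 659
right angle 90.94680665239675 [82.1 81.3] 656
side
left angle 84.0205139363804 [84.8 89.8] 30
right angle 92.2862537698852 [85.8 83.9] 643
```

Emit:
{"name": "drive_tool", "arguments": {
  "commands": [
    {"ax": 0,"ay": 0,"az": 0,"tx": 8,"ty": 0,"tz": 0,"gripper": 0},
    {"ax": 0,"ay": 0,"az": 0,"tx": 10,"ty": 0,"tz": -45,"gripper": 0},
    {"ax": 0,"ay": 0,"az": 0,"tx": 0,"ty": 0,"tz": -80,"gripper": 0},
    {"ax": 0,"ay": 0,"az": 0,"tx": -48,"ty": 0,"tz": -80,"gripper": 0},
    {"ax": 0,"ay": 0,"az": 0,"tx": -96,"ty": 0,"tz": -80,"gripper": 0},
    {"ax": 0,"ay": 0,"az": 0,"tx": -145,"ty": 0,"tz": -80,"gripper": 0},
    {"ax": 0,"ay": 0,"az": 0,"tx": -190,"ty": 0,"tz": -80,"gripper": 0},
    {"ax": 0,"ay": 0,"az": 0,"tx": -206,"ty": 0,"tz": -75,"gripper": 0},
    {"ax": 0,"ay": 0,"az": 0,"tx": -206,"ty": 0,"tz": -40,"gripper": 0},
    {"ax": 0,"ay": 0,"az": 0,"tx": -206,"ty": 0,"tz": -10,"gripper": 0},
    {"ax": 0,"ay": 0,"az": 0,"tx": -206,"ty": 0,"tz": 0,"gripper": 0},
    {"ax": 0,"ay": 0,"az": 0,"tx": -206,"ty": 0,"tz": 0,"gripper": 0},
    {"ax": 0,"ay": 0,"az": 0,"tx": -199,"ty": 0,"tz": 0,"gripper": 0},
    {"ax": 0,"ay": 0,"az": 0,"tx": -194,"ty": 0,"tz": 0,"gripper": 0},
    {"ax": 0,"ay": 0,"az": 0,"tx": -191,"ty": 0,"tz": 0,"gripper": 0},
    {"ax": 0,"ay": 0,"az": 0,"tx": -189,"ty": 0,"tz": 0,"gripper": 0},
    {"ax": 0,"ay": 0,"az": 0,"tx": -188,"ty": 0,"tz": 0,"gripper": 0},
    {"ax": 0,"ay": 0,"az": 0,"tx": -188,"ty": 0,"tz": 0,"gripper": 0}
  ]
}}

```text
t: 16.5
eef_pos: [0.5787, 0.0882, 0.0473]
tool_rot: [-2.11, 2.315, 0.005]
wrist_force: [-1.8, 16.9, 1.1]
width: 0.0004
gripper_force: 8.2
```

```bash
python3 -c "
from m import *
leans()"
```

```text
[ 0.2 98.1] 47.29916010294832 [-1.8 16.9  1.1]
scene
left angle 92.96709150574323 [88.1 85.7] 497
right angle 90.68429640563316 [81.9 81.4] 661
side
left angle 92.2146540614741 [84.5 82.6] 646
right angle 91.8473039790443 [85.7 84.2] 922
```

Emit:
{"name": "drive_tool", "arguments": {
  "commands": [
    {"ax": 0,"ay": 0,"az": 0,"tx": -10,"ty": 0,"tz": 0,"gripper": 0},
    {"ax": 0,"ay": 0,"az": 0,"tx": -10,"ty": 0,"tz": -40,"gripper": 0},
    {"ax": 0,"ay": 0,"az": 0,"tx": 0,"ty": 0,"tz": -80,"gripper": 0.6},
    {"ax": 0,"ay": 0,"az": 0.09,"tx": 40,"ty": -24,"tz": -80,"gripper": 0.6},
    {"ax": 0,"ay": 0,"az": 0.184,"tx": 80,"ty": -50,"tz": -80,"gripper": 0.6},
    {"ax": 0,"ay": 0,"az": 0.184,"tx": 119,"ty": -74,"tz": -80,"gripper": 0.6},
    {"ax": 0,"ay": 0,"az": 0.184,"tx": 119,"ty": -74,"tz": -60,"gripper": 0.6},
    {"ax": 0,"ay": 0,"az": 0.184,"tx": 119,"ty": -74,"tz": -45,"gripper": 0.6},
    {"ax": 0,"ay": 0,"az": 0.184,"tx": 119,"ty": -74,"tz": -45,"gripper": 0.6}
  ]
}}

```text
t: 17.5
eef_pos: [0.6382, -0.0418, 0.0874]
tool_rot: [1.889, -2.505, -0.004]
wrist_force: [-0.2, 0.4, -0.2]
width: 0.0513
gripper_force: 0.0
```

Run:
```python
from m import *
ci=eyes.camera_info('wrist'); s=monitor.read_state(); e=s['eef_pos']*1000; print((e[:2]-C)@Rt,e,np.degrees(2*np.arctan2(s['tool_rot'][1],s['tool_rot'][0]))%360,s['width'])
i,d=eyes.get_image('wrist'); save('w5.png',i)
P=world('wrist',d,ci); T=tf(P); m=(d>0)&(abs(T[...,0]-75)<28)&(T[...,2]>22)&(T[...,2]<38)&(abs(T[...,1]+25)<60)
for a,c,l in big(m)[:2]: print(a,c,rect(P[l]),np.median(P[l],0)*1000)
i,d=eyes.get_image('scene');P=world('scene',d); T=tf(P)
for r in eyes.masks_of('scene','bar')[:1]:
    q=P[r['pixels']&(P[...,2]>.024)]; print('scene',rect(q))
```

```text
[ 71.7 -25.6] [638.2 -41.8  87.4] 254.04350111857474 0.05132818458202323
4626 [316.2 261.1] (array([640.5, -42.3]), array([89., 20.]), 73.8) [639.3 -47.2  30.7]
scene (array([390.5, 335.3]), array([ 77.9, 973.9]), 33.4)
```

Emit:
{"name": "drive_tool", "arguments": {
  "commands": [
    {"ax": 0,"ay": 0,"az": 0,"tx": 0,"ty": -2.3,"tz": 30,"gripper": 0.6},
    {"ax": 0,"ay": 0,"az": 0,"tx": 0,"ty": -2.3,"tz": 50,"gripper": 0.6},
    {"ax": 0,"ay": 0,"az": 0,"tx": 0,"ty": -2.3,"tz": 60,"gripper": 0.6},
    {"ax": 0,"ay": 0,"az": 0,"tx": 0,"ty": -2.3,"tz": 63,"gripper": 0.6},
    {"ax": 0,"ay": 0,"az": 0,"tx": 0,"ty": -2.3,"tz": 63,"gripper": 0.3},
    {"ax": 0,"ay": 0,"az": 0,"tx": 0,"ty": -2.3,"tz": 63,"gripper": 0.1},
    {"ax": 0,"ay": 0,"az": 0,"tx": 0,"ty": -2.3,"tz": 63,"gripper": 0},
    {"ax": 0,"ay": 0,"az": 0,"tx": 0,"ty": -2.3,"tz": 63,"gripper": 0},
    {"ax": 0,"ay": 0,"az": 0,"tx": 0,"ty": -2.3,"tz": 63,"gripper": 0},
    {"ax": 0,"ay": 0,"az": 0,"tx": 0,"ty": -2.3,"tz": 63,"gripper": 0},
    {"ax": 0,"ay": 0,"az": 0,"tx": 0,"ty": -2.3,"tz": 60,"gripper": 0},
    {"ax": 0,"ay": 0,"az": 0,"tx": 0,"ty": -2.3,"tz": 52,"gripper": 0},
    {"ax": 0,"ay": 0,"az": 0,"tx": 0,"ty": -2.3,"tz": 40,"gripper": 0},
    {"ax": 0,"ay": 0,"az": 0,"tx": 0,"ty": -2.3,"tz": 25,"gripper": 0},
    {"ax": 0,"ay": 0,"az": 0,"tx": 0,"ty": -2.3,"tz": 15,"gripper": 0},
    {"ax": 0,"ay": 0,"az": 0,"tx": 0,"ty": -2.3,"tz": 15,"gripper": 0}
  ],
  "squeeze": 80
}}

```text
t: 19.25
eef_pos: [0.6435, -0.0422, 0.0784]
tool_rot: [-1.89, 2.505, -0.004]
wrist_force: [0.3, 0.2, -3.3]
width: 0.0177
gripper_force: 78.5
```

Emit:
{"name": "drive_tool", "arguments": {
  "commands": [
    {"ax": 0,"ay": 0,"az": 0,"tx": 0,"ty": 12,"tz": 0,"gripper": 0},
    {"ax": 0,"ay": 0,"az": -0.06,"tx": 5,"ty": 30,"tz": 0,"gripper": 0},
    {"ax": 0,"ay": 0,"az": -0.12,"tx": 10,"ty": 45,"tz": 0,"gripper": 0},
    {"ax": 0,"ay": 0,"az": -0.184,"tx": 16,"ty": 55,"tz": 0,"gripper": 0},
    {"ax": 0,"ay": 0,"az": -0.184,"tx": 16,"ty": 55,"tz": 0,"gripper": 0},
    {"ax": 0,"ay": 0,"az": -0.184,"tx": 16,"ty": 55,"tz": 0,"gripper": 0},
    {"ax": 0,"ay": 0,"az": -0.184,"tx": 16,"ty": 55,"tz": 0,"gripper": 0}
  ]
}}

```text
t: 19.95
eef_pos: [0.5851, -0.0425, 0.0752]
tool_rot: [2.113, -2.324, -0.0]
wrist_force: [0.2, 0.4, -3.8]
width: 0.0177
gripper_force: 78.8
```

Run:
```python
from m import *
s=monitor.read_state(); e=s['eef_pos']*1000; print((e[:2]-C)@Rt,e,np.degrees(2*np.arctan2(s['tool_rot'][1],s['tool_rot'][0]))%360)
for cam in('side','scene'):
    i,d=eyes.get_image(cam); T=tf(world(cam,d)); hsv=cv2.cvtColor(i,cv2.COLOR_RGB2HSV)
    for r in eyes.masks_of(cam,'bar')[:1]:
        q=T[r['pixels']&(d>0)]; print(cam,r['confidence'],len(q),np.percentile(q,[2,50,98],axis=0).tolist())
save('s5.png',i,(200,130,480,340),2)
```

```text
[ 19.  -31.3] [585.1 -42.5  75.2] 264.5484200094365
side 0.59 469 [[10.596683925831115, -76.61007238828712, 58.92646126605116], [20.308535505797437, -43.744525186792266, 74.99913095844768], [29.717062221172725, 11.524886322504523, 77.13713659340887]]
scene 0.71 391 [[7.455839961934532, -74.55447870171272, 11.239467923135127], [12.230022753467944, -7.599227424903624, 71.53108929459306], [54.22224785192162, 12.953965872194098, 77.08985632020496]]
```

View pics/s5.png

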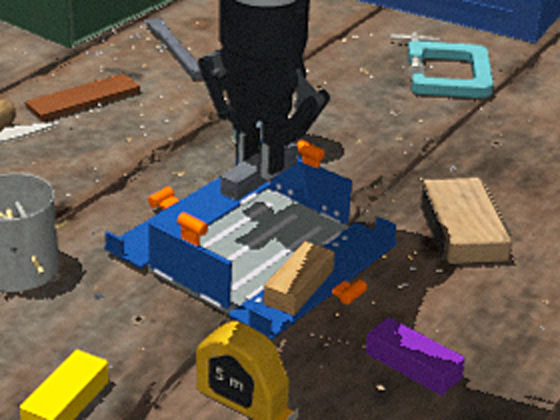

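The bar is held level over the tray at crop px (245,178), and both ends stand. I lower it.

Emit:
{"name": "drive_tool", "arguments": {
  "commands": [
    {"ax": 0,"ay": 0,"az": 0,"tx": 0,"ty": 0,"tz": 15,"gripper": 0},
    {"ax": 0,"ay": 0,"az": 0,"tx": 0,"ty": 0,"tz": 30,"gripper": 0},
    {"ax": 0,"ay": 0,"az": 0,"tx": 0,"ty": 0,"tz": 38,"gripper": 0},
    {"ax": 0,"ay": 0,"az": 0,"tx": 0,"ty": 0,"tz": 42,"gripper": 0},
    {"ax": 0,"ay": 0,"az": 0,"tx": 0,"ty": 0,"tz": 44,"gripper": 0},
    {"ax": 0,"ay": 0,"az": 0,"tx": 0,"ty": 0,"tz": 45,"gripper": 0},
    {"ax": 0,"ay": 0,"az": 0,"tx": 0,"ty": 0,"tz": 46,"gripper": 0},
    {"ax": 0,"ay": 0,"az": 0,"tx": 0,"ty": 0,"tz": 46,"gripper": 0},
    {"ax": 0,"ay": 0,"az": 0,"tx": 0,"ty": 0,"tz": 46,"gripper": 0}
  ]
}}

```text
t: 21.05
eef_pos: [0.585, -0.0425, 0.0296]
tool_rot: [-2.114, 2.323, -0.0]
wrist_force: [0.3, -0.1, -3.9]
width: 0.0179
gripper_force: 78.8
```

Emit:
{"name": "drive_tool", "arguments": {
  "commands": [
    {"ax": 0,"ay": 0,"az": 0,"tx": 0,"ty": 0,"tz": 1,"gripper": 0},
    {"ax": 0,"ay": 0,"az": 0,"tx": 0,"ty": 0,"tz": 2,"gripper": 0},
    {"ax": 0,"ay": 0,"az": 0,"tx": 0,"ty": 0,"tz": 2,"gripper": 0},
    {"ax": 0,"ay": 0,"az": 0,"tx": 0,"ty": 0,"tz": 2,"gripper": 0}
  ]
}}

```text
t: 21.45
eef_pos: [0.5849, -0.0425, 0.0274]
tool_rot: [-2.115, 2.323, -0.0]
wrist_force: [1.0, -0.2, -2.3]
width: 0.0175
gripper_force: 78.9
```

Emit:
{"name": "drive_tool", "arguments": {
  "commands": [
    {"ax": 0,"ay": 0,"az": 0,"tx": 0,"ty": 0,"tz": 0.5,"gripper": 0.3},
    {"ax": 0,"ay": 0,"az": 0,"tx": 0,"ty": 0,"tz": 0.5,"gripper": 0.35},
    {"ax": 0,"ay": 0,"az": 0,"tx": 0,"ty": 0,"tz": 0.5,"gripper": 0.4},
    {"ax": 0,"ay": 0,"az": 0,"tx": 0,"ty": 0,"tz": 0,"gripper": 0.4},
    {"ax": 0,"ay": 0,"az": 0,"tx": 0,"ty": 0,"tz": -15,"gripper": 0.4},
    {"ax": 0,"ay": 0,"az": 0,"tx": 0,"ty": 0,"tz": -50,"gripper": 0.5},
    {"ax": 0,"ay": 0,"az": -0.09,"tx": -30,"ty": 35,"tz": -60,"gripper": 0.5},
    {"ax": 0,"ay": 0,"az": -0.177,"tx": -55,"ty": 75,"tz": -60,"gripper": 0.5},
    {"ax": 0,"ay": 0,"az": -0.177,"tx": -63,"ty": 93,"tz": -60,"gripper": 0.5},
    {"ax": 0,"ay": 0,"az": -0.177,"tx": -63,"ty": 93,"tz": -60,"gripper": 0.5},
    {"ax": 0,"ay": 0,"az": -0.177,"tx": -63,"ty": 93,"tz": -60,"gripper": 0.5},
    {"ax": 0,"ay": 0,"az": -0.177,"tx": -63,"ty": 93,"tz": -60,"gripper": 0.5}
  ]
}}

```text
t: 22.65
eef_pos: [0.4988, 0.0287, 0.088]
tool_rot: [-2.311, 2.128, -0.001]
wrist_force: [-0.5, -0.2, -0.9]
width: 0.0428
gripper_force: 0.0
```

Run:
```python
from m import *
ci=eyes.camera_info('wrist'); s=monitor.read_state(); e=s['eef_pos']*1000; print((e[:2]-C)@Rt,e,np.degrees(2*np.arctan2(s['tool_rot'][1],s['tool_rot'][0]))%360,s['width'])
i,d=eyes.get_image('wrist'); save('w6.png',i)
P=world('wrist',d,ci); T=tf(P); m=(d>0)&(abs(T[...,0]+74)<28)&(T[...,2]>25)&(T[...,2]<40)&(abs(T[...,1]-25)<60)
for a,c,l in big(m)[:2]: print('wood',a,c,rect(P[l]),rect(T[l]/1000),np.median(T[l],0))
m=(d>0)&(abs(T[...,0]-20)<20)&(T[...,2]>22)&(T[...,2]<40)&(abs(T[...,1]+30)<50)
for a,c,l in big(m)[:2]: print('bar',a,c,rect(T[l]/1000),np.median(T[l],0))
i,d=eyes.get_image('scene'); T=tf(world('scene',d)); m=(d>0)&(abs(T[...,0]-20)<20)&(T[...,2]>22)&(T[...,2]<40)&(abs(T[...,1]+30)<50)
for a,c,l in big(m)[:2]: print('bar sc',a,c,rect(T[l]/1000),np.median(T[l],0))
m=(d>0)&(abs(T[...,0]+74)<28)&(T[...,2]>25)&(T[...,2]<40)&(abs(T[...,1]-25)<60)
for a,c,l in big(m)[:2]: print('wood sc',a,c,rect(T[l]/1000),np.median(T[l],0))
```

```text
[-73.7  31.3] [498.8  28.7  88. ] 274.72754037970066 0.04278122358758568
wood 6050 [322.  255.4] (array([498.2,  23.2]), array([30.1, 75.2]), 4.7) (array([-73.7,  25.8]), array([30.1, 75.2]), 10.2) [-73.2  22.1  32.7]
bar 6985 [174.  122.3] (array([ 18.9, -32.4]), array([88.7, 21.1]), 90.0) [ 17.9 -37.1  28.7]
bar sc 191 [320.6 238.1] (array([ 17.7, -10.7]), array([48.5, 23.3]), 88.1) [16.9 -6.6 27.7]
bar sc 37 [343.7 225.7] (array([ 11.4, -69. ]), array([11.7, 22.1]), 37.7) [ 11.3 -69.4  27.7]
wood sc 548 [349.  265.6] (array([-75.4,  27.1]), array([31.1, 77.5]), 9.5) [-77.5  31.1  31.7]
```

Emit:
{"name": "drive_tool", "arguments": {
  "commands": [
    {"ax": 0,"ay": 0,"az": 0,"tx": 0,"ty": 1,"tz": 25,"gripper": 0.5},
    {"ax": 0,"ay": 0,"az": 0,"tx": 0,"ty": 1,"tz": 45,"gripper": 0.5},
    {"ax": 0,"ay": 0,"az": 0,"tx": 0,"ty": 1,"tz": 56,"gripper": 0.5},
    {"ax": 0,"ay": 0,"az": 0,"tx": 0,"ty": 1,"tz": 61,"gripper": 0.5},
    {"ax": 0,"ay": 0,"az": 0,"tx": 0,"ty": 1,"tz": 61,"gripper": 0.5},
    {"ax": 0,"ay": 0,"az": 0,"tx": 0,"ty": 1,"tz": 61,"gripper": 0.5},
    {"ax": 0,"ay": 0,"az": 0,"tx": 0,"ty": 1,"tz": 61,"gripper": 0.2},
    {"ax": 0,"ay": 0,"az": 0,"tx": 0,"ty": 1,"tz": 61,"gripper": 0.1},
    {"ax": 0,"ay": 0,"az": 0,"tx": 0,"ty": 1,"tz": 61,"gripper": 0},
    {"ax": 0,"ay": 0,"az": 0,"tx": 0,"ty": 1,"tz": 61,"gripper": 0},
    {"ax": 0,"ay": 0,"az": 0,"tx": 0,"ty": 1,"tz": 61,"gripper": 0},
    {"ax": 0,"ay": 0,"az": 0,"tx": 0,"ty": 1,"tz": 58,"gripper": 0},
    {"ax": 0,"ay": 0,"az": 0,"tx": 0,"ty": 1,"tz": 45,"gripper": 0},
    {"ax": 0,"ay": 0,"az": 0,"tx": 0,"ty": 1,"tz": 25,"gripper": 0},
    {"ax": 0,"ay": 0,"az": 0,"tx": 0,"ty": 1,"tz": 11,"gripper": 0},
    {"ax": 0,"ay": 0,"az": 0,"tx": 0,"ty": 1,"tz": 11,"gripper": 0},
    {"ax": 0,"ay": 0,"az": 0,"tx": 0,"ty": 1,"tz": 11,"gripper": 0},
    {"ax": 0,"ay": 0,"az": 0,"tx": 0,"ty": 1,"tz": 11,"gripper": 0}
  ],
  "squeeze": 50
}}

```text
t: 24.55
eef_pos: [0.4965, 0.0288, 0.0752]
tool_rot: [2.311, -2.127, -0.002]
wrist_force: [-0.6, -0.2, -0.9]
width: 0.0287
gripper_force: 49.6
```

Emit:
{"name": "drive_tool", "arguments": {
  "commands": [
    {"ax": 0,"ay": 0,"az": 0.06,"tx": 1,"ty": -15,"tz": 0,"gripper": 0},
    {"ax": 0,"ay": 0,"az": 0.12,"tx": 2,"ty": -35,"tz": 0,"gripper": 0},
    {"ax": 0,"ay": 0,"az": 0.177,"tx": 3,"ty": -54,"tz": 0,"gripper": 0},
    {"ax": 0,"ay": 0,"az": 0.177,"tx": 3,"ty": -54,"tz": 0,"gripper": 0},
    {"ax": 0,"ay": 0,"az": 0.177,"tx": 3,"ty": -54,"tz": 20,"gripper": 0},
    {"ax": 0,"ay": 0,"az": 0.177,"tx": 3,"ty": -54,"tz": 38,"gripper": 0},
    {"ax": 0,"ay": 0,"az": 0.177,"tx": 3,"ty": -54,"tz": 45,"gripper": 0},
    {"ax": 0,"ay": 0,"az": 0.177,"tx": 3,"ty": -54,"tz": 49,"gripper": 0},
    {"ax": 0,"ay": 0,"az": 0.177,"tx": 3,"ty": -54,"tz": 50,"gripper": 0},
    {"ax": 0,"ay": 0,"az": 0.177,"tx": 3,"ty": -54,"tz": 51,"gripper": 0},
    {"ax": 0,"ay": 0,"az": 0.177,"tx": 3,"ty": -54,"tz": 51,"gripper": 0},
    {"ax": 0,"ay": 0,"az": 0.177,"tx": 3,"ty": -54,"tz": 51,"gripper": 0}
  ]
}}

```text
t: 25.75
eef_pos: [0.5515, 0.0305, 0.0259]
tool_rot: [-2.114, 2.323, -0.0]
wrist_force: [0.1, 0.5, -0.5]
width: 0.0286
gripper_force: 49.7
```

Emit:
{"name": "drive_tool", "arguments": {
  "commands": [
    {"ax": 0,"ay": 0,"az": 0,"tx": 0,"ty": 0,"tz": 1,"gripper": 0},
    {"ax": 0,"ay": 0,"az": 0,"tx": 0,"ty": 0,"tz": 2,"gripper": 0},
    {"ax": 0,"ay": 0,"az": 0,"tx": 0,"ty": 0,"tz": 2.4,"gripper": 0},
    {"ax": 0,"ay": 0,"az": 0,"tx": 0,"ty": 0,"tz": 2.4,"gripper": 0},
    {"ax": 0,"ay": 0,"az": 0,"tx": 0,"ty": 0,"tz": 2.4,"gripper": 0}
  ]
}}

```text
t: 26.25
eef_pos: [0.5517, 0.0304, 0.0256]
tool_rot: [-2.115, 2.322, -0.002]
wrist_force: [-7.2, 1.3, 13.9]
width: 0.0287
gripper_force: 51.3
```

Emit:
{"name": "drive_tool", "arguments": {
  "commands": [
    {"ax": 0,"ay": 0,"az": 0,"tx": 0,"ty": 0,"tz": -2,"gripper": 0},
    {"ax": 0,"ay": 0,"az": 0,"tx": 0,"ty": 0,"tz": -2,"gripper": 0.4},
    {"ax": 0,"ay": 0,"az": 0,"tx": 0,"ty": 0,"tz": -2,"gripper": 0.45},
    {"ax": 0,"ay": 0,"az": 0,"tx": 0,"ty": 0,"tz": -2,"gripper": 0.45},
    {"ax": 0,"ay": 0,"az": 0,"tx": 0,"ty": 0,"tz": -12,"gripper": 0.45},
    {"ax": 0,"ay": 0,"az": 0,"tx": 0,"ty": 0,"tz": -50,"gripper": 0.5},
    {"ax": 0,"ay": 0,"az": 0.1,"tx": 0,"ty": 0,"tz": -100,"gripper": 0.5},
    {"ax": 0,"ay": 0,"az": 0.25,"tx": 5,"ty": 15,"tz": -140,"gripper": 0.5},
    {"ax": 0,"ay": 0,"az": 0.4,"tx": 10,"ty": 30,"tz": -150,"gripper": 0.5},
    {"ax": 0,"ay": 0,"az": 0.55,"tx": 15,"ty": 45,"tz": -150,"gripper": 0.5},
    {"ax": 0,"ay": 0,"az": 0.7,"tx": 20,"ty": 60,"tz": -150,"gripper": 0.5},
    {"ax": 0,"ay": 0,"az": 0.85,"tx": 30,"ty": 75,"tz": -150,"gripper": 0.5},
    {"ax": 0,"ay": 0,"az": 1,"tx": 37.5,"ty": 92,"tz": -150,"gripper": 0.5},
    {"ax": 0,"ay": 0,"az": 1.15,"tx": 37.5,"ty": 92,"tz": -150,"gripper": 0.5},
    {"ax": 0,"ay": 0,"az": 1.3,"tx": 37.5,"ty": 92,"tz": -130,"gripper": 0.5},
    {"ax": 0,"ay": 0,"az": 1.45,"tx": 37.5,"ty": 92,"tz": -110,"gripper": 0.5},
    {"ax": 0,"ay": 0,"az": 1.571,"tx": 37.5,"ty": 92,"tz": -90,"gripper": 0.5},
    {"ax": 0,"ay": 0,"az": 1.571,"tx": 37.5,"ty": 92,"tz": -90,"gripper": 0.5},
    {"ax": 0,"ay": 0,"az": 1.571,"tx": 37.5,"ty": 92,"tz": -90,"gripper": 0.5},
    {"ax": 0,"ay": 0,"az": 1.571,"tx": 37.5,"ty": 92,"tz": -90,"gripper": 0.5}
  ]
}}

```text
t: 28.25
eef_pos: [0.4568, 0.0017, 0.1146]
tool_rot: [0.144, 3.136, 0.001]
wrist_force: [0.6, -1.1, 1.2]
width: 0.0427
gripper_force: 0.0
```

Run:
```python
from m import *
leans(('scene','side'))
s=monitor.read_state(); print(np.degrees(2*np.arctan2(s['tool_rot'][1],s['tool_rot'][0]))%360)
for cam in ('scene','side'):
    i,d=eyes.get_image(cam); T=tf(world(cam,d)); hsv=cv2.cvtColor(i,cv2.COLOR_RGB2HSV)
    m=(d>0)&(abs(T[...,0])<48)&(T[...,2]>22)&(T[...,2]<45)&(abs(T[...,1])<76)
    for a,c,l in big(m)[:3]: print(cam,a,c,rect(T[l]/1000),np.median(T[l],0))
    m=(hsv[...,0]>4)&(hsv[...,0]<17)&(hsv[...,1]>165)&(hsv[...,2]>90)&(T[...,0]<-95)&(T[...,0]>-125)&(abs(T[...,1])<25)
    if m.sum()>5: print(cam,'near pull',np.percentile(T[m],[5,50,95],axis=0).tolist())
```

```text
[-113.     0.5] 114.64780813933766 [ 0.6 -1.1  1.2]
scene
left angle 92.32428584673326 [87.9 86. ] 773
right angle 88.63283607812544 [82.3 83.4] 499
side
left angle 91.19610041708827 [84.  83.1] 628
right angle 89.46853695934932 [85.9 86.3] 890
174.68867723409477
scene 440 [326.  254.7] (array([-22.2,  32.7]), array([33.2, 73.1]), 0.4) [-27.1  28.3  29.8]
scene 362 [328.3 233.6] (array([ 17.8, -30.9]), array([22.9, 90.2]), 1.0) [ 15.4 -27.2  27.6]
scene near pull [[-119.28038653848645, -11.032782385529877, 6.759738516954994], [-114.8353249999341, 5.051633978894863, 13.124889110708304], [-98.71314371403028, 13.909102277220308, 17.51986501563818]]
side 476 [311.4 244.8] (array([-20. ,  33.4]), array([77.4, 30.2]), 89.7) [-20.   27.2  29.2]
side 292 [331.9 265.1] (array([ 20.5, -21.4]), array([19.9, 68.9]), 1.2) [ 19.9 -22.3  27.4]
side near pull [[-116.36719092884397, -12.004512953611831, 8.570498342117661], [-109.01276481846688, -5.7910907522983495, 13.953382031676176], [-102.74318093798772, 9.223627662958883, 17.086454069192722]]
```

Emit:
{"name": "drive_tool", "arguments": {
  "commands": [
    {"ax": 0,"ay": 0,"az": 0,"tx": 0,"ty": 0,"tz": 45,"gripper": 0.5},
    {"ax": 0,"ay": 0,"az": 0,"tx": 0,"ty": 0,"tz": 75,"gripper": 0.5},
    {"ax": 0,"ay": 0,"az": 0,"tx": 0,"ty": 0,"tz": 92,"gripper": 0.5},
    {"ax": 0,"ay": 0,"az": 0,"tx": 0,"ty": 0,"tz": 99,"gripper": 0.5},
    {"ax": 0,"ay": 0,"az": 0,"tx": 0,"ty": 0,"tz": 100,"gripper": 0.5},
    {"ax": 0,"ay": 0,"az": 0,"tx": 0,"ty": 0,"tz": 100,"gripper": 0.2},
    {"ax": 0,"ay": 0,"az": 0,"tx": 0,"ty": 0,"tz": 100,"gripper": 0},
    {"ax": 0,"ay": 0,"az": 0,"tx": 0,"ty": 0,"tz": 100,"gripper": 0},
    {"ax": 0,"ay": 0,"az": 0,"tx": 0,"ty": 0,"tz": 100,"gripper": 0},
    {"ax": 0,"ay": 0,"az": 0,"tx": 0,"ty": 0,"tz": 100,"gripper": 0},
    {"ax": 0,"ay": 0,"az": 0,"tx": -0.5,"ty": 0,"tz": 94.5,"gripper": 0},
    {"ax": 0,"ay": 0,"az": 0,"tx": -3,"ty": 0,"tz": 83.8,"gripper": 0},
    {"ax": 0,"ay": 0,"az": 0,"tx": -7.4,"ty": 0,"tz": 73.7,"gripper": 0},
    {"ax": 0,"ay": 0,"az": 0,"tx": -13.4,"ty": 0,"tz": 64.5,"gripper": 0},
    {"ax": 0,"ay": 0,"az": 0,"tx": -20.9,"ty": 0,"tz": 56.5,"gripper": 0},
    {"ax": 0,"ay": 0,"az": 0,"tx": -29.7,"ty": 0,"tz": 49.9,"gripper": 0},
    {"ax": 0,"ay": 0,"az": 0,"tx": -39.5,"ty": 0,"tz": 44.9,"gripper": 0},
    {"ax": 0,"ay": 0,"az": 0,"tx": -50,"ty": 0,"tz": 41.7,"gripper": 0},
    {"ax": 0,"ay": 0,"az": 0,"tx": -50,"ty": 0,"tz": 41.7,"gripper": 0}
  ],
  "squeeze": 60
}}

```text
t: 30.35
eef_pos: [0.5059, -0.0026, 0.0702]
tool_rot: [-0.148, -3.136, -0.001]
wrist_force: [1.2, 4.9, -7.5]
width: 0.0228
gripper_force: 59.1
```

```bash
cat >> m.py <<'E'
def sides(cams=('scene','side')):
    s=monitor.read_state(); e=s['eef_pos']*1000; print((e[:2]-C)@Rt,e[2],s['wrist_force'],s['width'])
    for cam in cams:
        i,d=eyes.get_image(cam); T=tf(world(cam,d)); hsv=cv2.cvtColor(i,cv2.COLOR_RGB2HSV); np.savez('pics/last_'+cam,i=i,d=d)
        for sd in('left','right'): print(cam,end=' ');lean(T,hsv,sd)
        for nm,sg in(('near',-1),('far',1)):
            X=sg*T[...,0]; m=(hsv[...,0]>105)&(hsv[...,0]<125)&(hsv[...,1]>120)&(X>38)&(X<100)&(abs(T[...,1])<75)&(T[...,2]>14)&(T[...,2]<62)
            if m.sum()>30:
                k=np.polyfit(T[...,2][m],X[m],1); print(cam,nm,'angle',90-np.degrees(np.arctan(k[0])),np.polyval(k,[8,55]),m.sum())
        m=(hsv[...,0]>4)&(hsv[...,0]<17)&(hsv[...,1]>165)&(hsv[...,2]>90)&(abs(T[...,0])<125)&(abs(T[...,1])<160)&(d>0)
        for a,c,l in big(m)[:6]: print(cam,'orange',a,np.median(T[l],0))
    return
E
python3 -c "
from m import *
sides()"
```

```text
[-63.7   0.9] 70.24124036848356 [ 1.2  4.9 -7.5] 0.02281797502395785
scene left angle 92.32406969379404 [87.9 86. ] 779
scene right angle 89.91351757061302 [83.1 83.2] 89
scene near angle 67.33769126788991 [54.4 74. ] 446
scene orange 102 [-5.  84.5 68.2]
scene orange 93 [-77.4   2.5  68.4]
scene orange 55 [108.6   6.   13.4]
side left angle 91.48885216265317 [84.2 83. ] 625
side right angle 89.2031286307915 [85.7 86.4] 879
side near angle 63.298261505853006 [46.5 70.1] 536
side orange 80 [  1.  -85.9  68.3]
side orange 60 [-0.  76.4 70.6]
side orange 48 [110.   -4.9  13.3]
```

Emit:
{"name": "drive_tool", "arguments": {
  "commands": [
    {"ax": 0,"ay": 0,"az": 0,"tx": 0,"ty": 0,"tz": 0,"gripper": 0.4},
    {"ax": 0,"ay": 0,"az": 0,"tx": 0,"ty": 0,"tz": 0,"gripper": 0.5},
    {"ax": 0,"ay": 0,"az": 0,"tx": 0,"ty": 0,"tz": -15,"gripper": 0.5},
    {"ax": 0,"ay": 0,"az": 0,"tx": 10,"ty": 0,"tz": -38,"gripper": 0.3},
    {"ax": 0,"ay": 0,"az": 0,"tx": 35,"ty": 0,"tz": -38,"gripper": 0},
    {"ax": 0,"ay": 0,"az": 0,"tx": 38,"ty": 0,"tz": -30,"gripper": 0},
    {"ax": 0,"ay": 0,"az": 0,"tx": 38,"ty": 0,"tz": 0,"gripper": 0},
    {"ax": 0,"ay": 0,"az": 0,"tx": 38,"ty": 0,"tz": 20,"gripper": 0},
    {"ax": 0,"ay": 0,"az": 0,"tx": 38,"ty": 0,"tz": 20,"gripper": 0},
    {"ax": 0,"ay": 0,"az": 0,"tx": 30,"ty": 0,"tz": 20,"gripper": 0},
    {"ax": 0,"ay": 0,"az": 0,"tx": 24,"ty": 0,"tz": 20,"gripper": 0},
    {"ax": 0,"ay": 0,"az": 0,"tx": 18,"ty": 0,"tz": 20,"gripper": 0},
    {"ax": 0,"ay": 0,"az": 0,"tx": 12,"ty": 0,"tz": 20,"gripper": 0},
    {"ax": 0,"ay": 0,"az": 0,"tx": 8,"ty": 0,"tz": 20,"gripper": 0},
    {"ax": 0,"ay": 0,"az": 0,"tx": 5,"ty": 0,"tz": 20,"gripper": 0},
    {"ax": 0,"ay": 0,"az": 0,"tx": 3,"ty": 0,"tz": 20,"gripper": 0},
    {"ax": 0,"ay": 0,"az": 0,"tx": 3,"ty": 0,"tz": 20,"gripper": 0}
  ]
}}

```text
t: 32.15
eef_pos: [0.5032, -0.0028, 0.0511]
tool_rot: [0.148, 3.138, 0.0]
wrist_force: [0.8, -0.1, 0.4]
width: -0.0002
gripper_force: 0.0
```

```bash
python3 -c "
from m import *
sides()"
```

```text
[-66.4   0.4] 51.10290758304159 [ 0.8 -0.1  0.4] -0.0002444354140557231
scene left angle 91.73735432495566 [87.9 86.5] 734
scene right few 23
scene near angle 88.33371826476234 [52.9 54.3] 731
scene orange 103 [-4.9 84.6 67.8]
scene orange 57 [108.8   3.8  13.6]
side left angle 91.4180525401879 [84.2 83.1] 628
side right angle 88.89026334484862 [85.9 86.8] 886
side near angle 81.96542253948256 [43.8 50.4] 208
side orange 85 [  0.2 -86.   69.3]
side orange 60 [ 0.  76.9 70.4]
side orange 48 [110.   -5.2  13.7]
```

Emit:
{"name": "drive_tool", "arguments": {
  "commands": [
    {"ax": 0,"ay": 0,"az": 0,"tx": -2,"ty": 0,"tz": 0,"gripper": 0},
    {"ax": 0,"ay": 0,"az": 0,"tx": -3,"ty": 0,"tz": 0,"gripper": 0},
    {"ax": 0,"ay": 0,"az": 0,"tx": -4,"ty": 0,"tz": 0,"gripper": 0},
    {"ax": 0,"ay": 0,"az": 0,"tx": -5,"ty": 0,"tz": 0,"gripper": 0},
    {"ax": 0,"ay": 0,"az": 0,"tx": -5.5,"ty": 0,"tz": 0,"gripper": 0},
    {"ax": 0,"ay": 0,"az": 0,"tx": -5.5,"ty": 0,"tz": 0,"gripper": 0}
  ]
}}

```text
t: 32.85
eef_pos: [0.507, -0.0032, 0.0512]
tool_rot: [-0.148, -3.135, 0.0]
wrist_force: [-9.6, 2.2, 6.8]
width: -0.0003
gripper_force: 5.2
```

```bash
python3 -c "
from m import *
sides()"
```

```text
[-62.5   0.4] 51.19555514415945 [-9.6  2.2  6.8] -0.00030294088589893464
scene left angle 91.61556162694048 [88.  86.6] 762
scene right few 9
scene near angle 92.44611674299729 [53. 51.] 826
scene orange 105 [-5.1 84.7 68.6]
scene orange 56 [108.3   5.5  13.2]
scene orange 39 [-49.2  11.6  67.9]
side left angle 91.48657745326778 [84.4 83.2] 630
side right angle 88.55892145138039 [85.8 87. ] 888
side near angle 79.15990590256007 [38.6 47.6] 131
side orange 86 [  0.1 -85.9  69.4]
side orange 47 [110.   -5.6  13.5]
side orange 34 [ 3.8 77.3 67.9]
```

Emit:
{"name": "drive_tool", "arguments": {
  "commands": [
    {"ax": 0,"ay": 0,"az": 0,"tx": 7,"ty": 0,"tz": 0,"gripper": 0},
    {"ax": 0,"ay": 0,"az": 0,"tx": 10,"ty": 0,"tz": -40,"gripper": 0},
    {"ax": 0,"ay": 0,"az": 0,"tx": 5,"ty": 0,"tz": -80,"gripper": 0.2},
    {"ax": 0,"ay": 0,"az": 0,"tx": -40,"ty": 0,"tz": -80,"gripper": 0.5},
    {"ax": 0,"ay": 0,"az": 0,"tx": -88,"ty": 0,"tz": -80,"gripper": 0.5},
    {"ax": 0,"ay": 0,"az": 0,"tx": -136,"ty": 0,"tz": -80,"gripper": 0.5},
    {"ax": 0,"ay": 0,"az": 0,"tx": -170,"ty": 0,"tz": -75,"gripper": 0.5},
    {"ax": 0,"ay": 0,"az": 0,"tx": -174,"ty": 0,"tz": -50,"gripper": 0.5},
    {"ax": 0,"ay": 0,"az": 0,"tx": -174,"ty": 0,"tz": -20,"gripper": 0.5},
    {"ax": 0,"ay": 0,"az": 0,"tx": -174,"ty": 0,"tz": 5,"gripper": 0.5},
    {"ax": 0,"ay": 0,"az": 0,"tx": -174,"ty": 0,"tz": 15,"gripper": 0.5},
    {"ax": 0,"ay": 0,"az": 0,"tx": -174,"ty": 0,"tz": 15,"gripper": 0.5},
    {"ax": 0,"ay": 0,"az": 0,"tx": -174,"ty": 0,"tz": 15,"gripper": 0.5}
  ]
}}

```text
t: 34.25
eef_pos: [0.6824, -0.0197, 0.0379]
tool_rot: [0.147, 3.136, -0.0]
wrist_force: [0.6, 0.3, -0.1]
width: 0.0427
gripper_force: 0.0
```

```bash
python3 -c "
from m import *
sides()"
```

```text
[113.6   0.6] 37.86146330378696 [ 0.6  0.3 -0.1] 0.04268824247603675
scene left angle 91.30033743669428 [87.8 86.8] 749
scene right angle 88.69475673149543 [82.3 83.3] 522
scene near angle 92.8723960157159 [53.2 50.8] 1067
scene orange 147 [-3.7 84.2 71.6]
scene orange 109 [-49.6   4.   69.2]
scene orange 106 [ -2.1 -79.6  71.5]
scene orange 83 [107.4   3.4  12. ]
side left angle 90.95539961518362 [84.  83.2] 634
side right angle 89.02840824158143 [86.  86.8] 900
side near angle 84.52126797161513 [42.8 47.3] 145
side orange 99 [  1.6 -85.6  69.6]
side orange 79 [ 0.  77.6 71.9]
```

Emit:
{"name": "drive_tool", "arguments": {
  "commands": [
    {"ax": 0,"ay": 0,"az": 0,"tx": 0,"ty": 0,"tz": 15,"gripper": 0.5},
    {"ax": 0,"ay": 0,"az": 0,"tx": 0,"ty": 0,"tz": 22,"gripper": 0.5},
    {"ax": 0,"ay": 0,"az": 0,"tx": 0,"ty": 0,"tz": 24,"gripper": 0.4},
    {"ax": 0,"ay": 0,"az": 0,"tx": 0,"ty": 0,"tz": 24,"gripper": 0.2},
    {"ax": 0,"ay": 0,"az": 0,"tx": 0,"ty": 0,"tz": 24,"gripper": 0},
    {"ax": 0,"ay": 0,"az": 0,"tx": 0,"ty": 0,"tz": 24,"gripper": 0},
    {"ax": 0,"ay": 0,"az": 0,"tx": 0,"ty": 0,"tz": 24,"gripper": 0},
    {"ax": 0,"ay": 0,"az": 0,"tx": 0,"ty": 0,"tz": 24,"gripper": 0},
    {"ax": 0,"ay": 0,"az": 0,"tx": 0.5,"ty": 0,"tz": 18.5,"gripper": 0},
    {"ax": 0,"ay": 0,"az": 0,"tx": 3,"ty": 0,"tz": 7.8,"gripper": 0},
    {"ax": 0,"ay": 0,"az": 0,"tx": 7.4,"ty": 0,"tz": -2.3,"gripper": 0},
    {"ax": 0,"ay": 0,"az": 0,"tx": 13.4,"ty": 0,"tz": -11.5,"gripper": 0},
    {"ax": 0,"ay": 0,"az": 0,"tx": 20.9,"ty": 0,"tz": -19.5,"gripper": 0},
    {"ax": 0,"ay": 0,"az": 0,"tx": 29.7,"ty": 0,"tz": -26.1,"gripper": 0},
    {"ax": 0,"ay": 0,"az": 0,"tx": 39.5,"ty": 0,"tz": -31,"gripper": 0},
    {"ax": 0,"ay": 0,"az": 0,"tx": 50,"ty": 0,"tz": -34,"gripper": 0},
    {"ax": 0,"ay": 0,"az": 0,"tx": 50,"ty": 0,"tz": -34,"gripper": 0}
  ],
  "squeeze": 60
}}

```text
t: 36.05
eef_pos: [0.6309, -0.0145, 0.0702]
tool_rot: [-0.147, -3.138, -0.002]
wrist_force: [0.1, 5.3, -9.7]
width: 0.0235
gripper_force: 61.0
```

```bash
python3 -c "
from m import *
sides()"
```

```text
[61.9  0.9] 70.23359282720428 [ 0.1  5.3 -9.7] 0.023549185483309004
scene left angle 91.7288773577594 [88.  86.6] 764
scene right angle 88.08680253732138 [82.  83.6] 525
scene near angle 92.58184268537444 [53.  50.9] 1059
scene far angle 67.60828568899755 [47.4 66.8] 1044
scene orange 128 [-49.1   3.3  71.5]
scene orange 106 [-5.2 84.6 68.9]
scene orange 86 [ -4.  -78.8  70.2]
side left angle 91.228125466039 [84.2 83.2] 628
side right angle 88.833224121773 [85.9 86.9] 913
side near angle 82.44786346753322 [41.  47.2] 130
side far angle 66.54217761547987 [48.5 68.9] 319
side orange 97 [  0.2 -85.9  69.2]
side orange 68 [-44.9  -4.9  74.3]
side orange 50 [ 0.2 76.8 70.1]
```

Emit:
{"name": "drive_tool", "arguments": {
  "commands": [
    {"ax": 0,"ay": 0,"az": 0,"tx": 0,"ty": 0,"tz": 0,"gripper": 0.4},
    {"ax": 0,"ay": 0,"az": 0,"tx": 0,"ty": 0,"tz": 0,"gripper": 0.5},
    {"ax": 0,"ay": 0,"az": 0,"tx": 0,"ty": 0,"tz": -15,"gripper": 0.5},
    {"ax": 0,"ay": 0,"az": 0,"tx": -10,"ty": 0,"tz": -38,"gripper": 0.3},
    {"ax": 0,"ay": 0,"az": 0,"tx": -35,"ty": 0,"tz": -38,"gripper": 0},
    {"ax": 0,"ay": 0,"az": 0,"tx": -38,"ty": 0,"tz": -30,"gripper": 0},
    {"ax": 0,"ay": 0,"az": 0,"tx": -38,"ty": 0,"tz": 0,"gripper": 0},
    {"ax": 0,"ay": 0,"az": 0,"tx": -38,"ty": 0,"tz": 20,"gripper": 0},
    {"ax": 0,"ay": 0,"az": 0,"tx": -38,"ty": 0,"tz": 20,"gripper": 0},
    {"ax": 0,"ay": 0,"az": 0,"tx": -30,"ty": 0,"tz": 20,"gripper": 0},
    {"ax": 0,"ay": 0,"az": 0,"tx": -24,"ty": 0,"tz": 20,"gripper": 0},
    {"ax": 0,"ay": 0,"az": 0,"tx": -18,"ty": 0,"tz": 20,"gripper": 0},
    {"ax": 0,"ay": 0,"az": 0,"tx": -12,"ty": 0,"tz": 20,"gripper": 0},
    {"ax": 0,"ay": 0,"az": 0,"tx": -8,"ty": 0,"tz": 20,"gripper": 0},
    {"ax": 0,"ay": 0,"az": 0,"tx": -5,"ty": 0,"tz": 20,"gripper": 0},
    {"ax": 0,"ay": 0,"az": 0,"tx": -2,"ty": 0,"tz": 20,"gripper": 0},
    {"ax": 0,"ay": 0,"az": 0,"tx": 0,"ty": 0,"tz": 20,"gripper": 0},
    {"ax": 0,"ay": 0,"az": 0,"tx": 1,"ty": 0,"tz": 20,"gripper": 0},
    {"ax": 0,"ay": 0,"az": 0,"tx": 1,"ty": 0,"tz": 20,"gripper": 0}
  ]
}}

```text
t: 38.05
eef_pos: [0.631, -0.0149, 0.0501]
tool_rot: [0.148, 3.138, 0.0]
wrist_force: [3.6, 0.1, 0.6]
width: 0.0001
gripper_force: 1.8
```

```bash
python3 -c "
from m import *
sides()"
```

```text
[62.   0.5] 50.14868520172107 [3.6 0.1 0.6] 9.529575316995658e-05
scene left angle 90.74808002129323 [87.9 87.3] 781
scene right angle 88.2599939868565 [82.  83.5] 524
scene near angle 92.53806797122584 [53.  50.9] 1077
scene far angle 90.73183827496547 [46.9 46.3] 791
scene orange 126 [-49.1   4.1  72. ]
scene orange 106 [42.   4.2 72.1]
scene orange 101 [-4.7 84.4 67.5]
scene orange 84 [ -2.4 -79.   69.7]
side left angle 91.42247663917244 [84.2 83. ] 626
side right angle 88.47606718224306 [86.  87.2] 902
side near angle 82.4777324392471 [41.  47.3] 134
side far angle 88.11549867130611 [47.2 48.8] 31
side orange 97 [  0.1 -86.   68.4]
side orange 65 [-44.7  -4.3  74.5]
side orange 59 [ 0.  76.8 70.8]
side orange 54 [44.7 -5.  74.9]
```

Emit:
{"name": "drive_tool", "arguments": {
  "commands": [
    {"ax": 0,"ay": 0,"az": 0,"tx": 1,"ty": 0,"tz": 0,"gripper": 0},
    {"ax": 0,"ay": 0,"az": 0,"tx": 2,"ty": 0,"tz": 0,"gripper": 0},
    {"ax": 0,"ay": 0,"az": 0,"tx": 2,"ty": 0,"tz": 0,"gripper": 0},
    {"ax": 0,"ay": 0,"az": 0,"tx": -8,"ty": 0,"tz": 0,"gripper": 0},
    {"ax": 0,"ay": 0,"az": 0,"tx": -12,"ty": 0,"tz": -40,"gripper": 0},
    {"ax": 0,"ay": 0,"az": 0,"tx": -5,"ty": 0,"tz": -90,"gripper": 0},
    {"ax": 0,"ay": 0,"az": 0,"tx": 0,"ty": 0,"tz": -140,"gripper": 0},
    {"ax": 0,"ay": 0,"az": 0,"tx": 0,"ty": 0,"tz": -190,"gripper": 0},
    {"ax": 0,"ay": 0,"az": 0,"tx": 0,"ty": 0,"tz": -210,"gripper": 0},
    {"ax": 0,"ay": 0,"az": 0,"tx": 0,"ty": 0,"tz": -210,"gripper": 0}
  ]
}}

```text
t: 39.15
eef_pos: [0.6314, -0.015, 0.2645]
tool_rot: [0.148, 3.134, 0.002]
wrist_force: [0.4, 0.5, 0.3]
width: -0.0002
gripper_force: 0.0
```

Run:
```python
from m import *
sides()
a=np.load('pics/last_scene.npz')['i'][180:320,240:420];b=np.load('pics/last_side.npz')['i'][190:310,240:400]
i,d=eyes.get_image('wrist')
f=lambda x,s:cv2.resize(x,s,interpolation=cv2.INTER_CUBIC)
save('fin.png',np.hstack([np.vstack([f(a,(386,300)),f(b,(386,290))]),f(i[60:480,180:470],(407,590))]))
```

```text
[62.4  0.4] 264.4805343548145 [0.4 0.5 0.3] -0.0001845107589383364
scene left angle 90.87580257230533 [88.  87.3] 785
scene right angle 88.64072086566753 [82.4 83.5] 516
scene near angle 92.8122866923108 [53.2 50.8] 1071
scene far angle 90.79731329255394 [47.  46.3] 771
scene orange 120 [-49.1   3.2  71. ]
scene orange 115 [-4.6 84.8 69.4]
scene orange 105 [ -3.8 -79.9  71.3]
scene orange 102 [42.1  4.1 71.5]
side left angle 90.70457825819959 [84.  83.4] 631
side right angle 87.97857460459247 [85.8 87.5] 891
side near angle 82.32702211966242 [41.  47.3] 133
side far angle 88.1321515015906 [47.2 48.7] 75
side orange 114 [ -1.3 -85.8  71.2]
side orange 65 [-44.8  -4.6  74.2]
side orange 62 [-0.8 76.5 70.8]
```

View pics/fin.png

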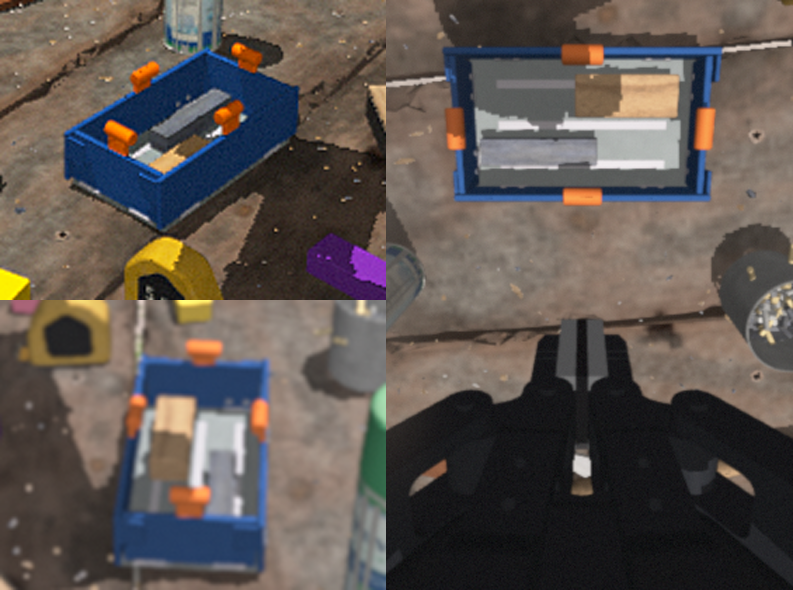

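The tray stands with its lips closed round both ends, and all four panels measure within about 3° of upright. The bar (crop px 538,152) and the wood (628,95) lie flat inside, and the gripper is clear.

```bash
python3 -c "
from rig import workorder
print(workorder.job_done())"
```

```text
the job is handed in; nothing more can be done
None
```

The tray is erected: both ends went up first, then the two sides, with the corner lips closed round the ends. The steel bar and the wooden offcut lie flat inside, and none of the arm's moves went near the spray can, tin, tape measure or sanding block. I handed the job in at about 39 s, and no verdict came back.

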